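# Snap the bar opener onto its hook inside the low cabinet

## Task

Put the bar opener away: pick it up from the mat and hang it by its ring on the empty snap hook at the back of the low cabinet, tilting it to get in under the roof, and press the ring down past the spring catch until the catch snaps shut over it. The hook's height was left anywhere on its short track, so feel for it and press gently, no harder than 20 N; do not knock over or push about the glasses, bottles, can and bowl, and leave the opener hanging still.

Things in the scene. Friction and masses are not known exactly. Their poses are not given: they have to be found in the camera images.
- opener: Loose bar opener on the mat, 214 mm long, 0.13 to 0.25 kg, heaviest at the black grip (72 long, 20 wide, 18 high); then steel stem 13 x 6, then steel ring: hole 30, bar 8 thick, 46 over all; small jaw at the tail. Origin: centre of the grip's underside; x runs along it to the ring, z up as it lies. Grip, stem and ring share a mid-plane 9 above the underside (all mm).
- grip (a point): Centre of the opener's black grip (9 mm above the opener's origin).
- ring (a point): Centre of the opener's ring, 145 mm along the opener's x from the grip centre; axes as the opener's; the hole's axis is z. The centre line of the ring bar has a radius of 19 mm.
- hook: Dark track plate (30 x 84 x 3 mm) on the cabinet's back rail with the empty snap hook; its twin 84 to 116 beside it holds an opener. The hook was left 0 to 14 below the top of its track (stiff, height not told). Origin: rail's front face, arm's top at track top, 240 above the table; x into the cabinet, yaw as cabinet. Arm 8 wide, 30 long to -x, its last 6 turned up 22. Hook bears 22 N.
- catch (a joint): Spring catch of the empty hook: flap 10 mm wide, 17 long, hinged at the plate 20 above the arm, level at 0 rad, 4 short of the upturned tip. Pressing the ring bar down near its free end (2 N rising to about 8 N) swings it down (value grows, stop 1.25); at about 0.7 rad the 8 mm bar slips past its end onto the arm and the flap springs back to 0 above it. It does not lift.
- cabinet: Low white cabinet, 150 mm deep, 300 wide, 305 high, open in front (-x) and behind. Origin: centre of underside; x from front to back. Walls and floor 12 thick; clear roof, underside 297 above the table, with a lip along its front edge, 8 thick, hanging down to 271. Hook rail's front face is 60 behind the origin, 235 to 265 high; a stop rail in the same plane is 45 to 75 high.
- mat: Fixed black rubber bar mat under the opener, 280 by 220 mm, 4 mm thick; origin centre of its underside, 280 mm along its x.
- flute_a: Champagne flute, 225 mm tall, foot 72 mm across, a bystander; origin centre of its underside.
- flute_b: Champagne flute like flute_a, a bystander; origin centre of its underside.
- can: Drinks can, 66 mm across, 115 mm tall, a bystander; origin centre of its underside.
- bottle_a: Clear water bottle, 64 mm across, 200 mm tall, a bystander; origin centre of its underside.
- bottle_b: Clear water bottle like bottle_a, a bystander; origin centre of its underside.
- bottle_c: Clear water bottle like bottle_a, a bystander; origin centre of its underside.
- bowl: White snack bowl, 120 mm across, 45 mm tall, a bystander; origin centre of its underside.

How it is judged:
On the way:
1. the opener's ring, inside the cabinet, presses the catch of the empty hook down (value of joint catch above 0.4 rad and contact force between opener and hook above 0.5 N).
At the end, for the whole second after the job is handed in: The opener hangs still on the empty hook: ring centre 12.5 to 33 mm below the hook origin, within 12 mm sideways, 30 mm before to 2 mm behind the rail face; catch within 0.1 rad of level; opener within 0.35 rad of vertical; below 0.05 m/s and 0.5 rad/s (value of joint catch below 0.1 rad and x of ring in the frame of hook between -0.03 and 0.002 m and z of ring in the frame of hook between -0.033 and -0.0125 m and y of ring in the frame of hook between -0.012 and 0.012 m and angle between opener's own x axis and vertical below 0.35 rad and linear speed of opener below 0.05 m/s and angular speed of opener below 0.5 rad/s); the robot touches nothing.
It fails at once if the held opener is forced against hook or cabinet with more than 22 N (contact force between the fingers and opener above 2 N and (contact force between opener and hook above 22 N or contact force between opener and cabinet above 22 N)).
It fails at once if a glass, bottle, can or the bowl is knocked over or pushed more than 30 mm (angle between any of flute_a, flute_b, can, bottle_a, bottle_b, bottle_c, bowl's own z axis and vertical above 0.4 rad or distance of any of flute_a, flute_b, can, bottle_a, bottle_b, bottle_c, bowl from where it was at the start of the episode above 0.03 m).
It also fails if it takes over 51 s, if anything falls off the work surface, if the arm or the gripper's body presses on something with over 40 N, if the wrist force passes 120 N, or if a joint passes its speed limit or range.

## Robot

A 7-joint arm with a two-finger parallel gripper is mounted at the origin on the work surface. World frame = base frame: x ahead of the robot, y to its left, z up, the work surface at z = 0. Lengths are in m, angles in rad, forces in N, time in s.
With the tool pointing down it reaches from about 0.425 to 0.925 m from the base axis. Payload 6.8 kg.
Tool frame: the origin (TCP) lies at the very end of the fingers, on their centre line; the grasp point (between the pads) lies ctrl.pinch_z behind it (ctrl.pinch_z is the distance from the TCP to the grasp point, in m); z points along the fingers, y is the direction in which the jaws open and shut (so a half turn about z gives the same grasp; the last joint's range is limited). The gripper opens to 85 mm and grips with 20 to 120 N. Pads are 22 mm wide; open, the fingers measure 114 mm over their backs; the gripper's body (76 mm by 85 mm) begins 54 mm behind the grasp point. The pads swing forward as they close: fully open they stand 13 mm farther back than shut.
Start: joints at [1.146, 0.477, 0.022, 1.555, -0.011, 1.109, -0.083], TCP at [0.21, -0.641, 0.231] pointing down, gripper open.
Joint ranges: [-2.96, 2.96], [-0.34, 2.1], [-1.41, 1.46], [0.24, 2.44], [-1.37, 4.51], [0.17, 1.92], [-2.96, 2.96]. Speed limits (rad/s): [2.39, 2.39, 3.14, 3.14, 3.14, 3.14, 3.14].

## Interface

Orientations are given as a unit quaternion [x, y, z, w].
In Python, from workcell import ctrl gives the robot as it stands. The module is installed in compiled form; this text tells all that it offers.
- The arm moves only by the tool play_rows, never from a script. Its argument "plan" is a list of rows, each an object with "travel": the shift along the tool's x, y, z in cm, a list of three; "angular": the turn, a rotation vector about the tool's x, y, z in rad, a list of three. In form: [{"travel": [dx, dy, dz], "angular": [ax, ay, az]}, ...]. A call has exactly 5 rows; each row shifts and turns the pose as measured when the row begins, along the tool's axes as they then stand; what a row does not reach is not made up. A row lasts 1/12 s, in which the tool goes at most 41.7 mm and 7.16 degrees, less where a joint would pass 70% of its speed; a pose out of reach is approached as far as the arm can. A call is refused whole if a number of a shift passes 4.17 or a number of a turn 0.125, either way. A call with a gripper value outside its range is refused whole. "jaw" is the opening, from 0 (shut) to 1 (fully open), set as the call begins (left out, the last holds). The fingers move at their own pace and stop on an object; "newtons" is the grip in N (left out, the last holds). Time passes only in rows, so rows that do not move let the fingers close, or fill a call up. It gives the time, the measured TCP pose, the force and the opening at its end, in the units of the state.
- ctrl.get_obs(): the state, without advancing time (a new reading comes with each control period).
- ctrl.snapshot(name): name is "side" or "top" or "wrist"; returns the picture (480x640x3 uint8, red, green, blue); there is no depth.
- ctrl.camera_params(name): a dict with "fx", "fy", "cx", "cy" (pixels), "R" (3x3) and "t" (3): a world point X has camera coordinates R X + t; the wrist camera has in their place "mount" (4x4, takes a point from camera to tool coordinates, whose origin is the TCP and whose axes are the flange's). Camera axes: x right, y down, z forward; pixel columns grow to the right and rows downward; lengths in m; the calibration is good to about 2 mm. A picture is of the moment at which its call begins: read the wrist's pose just before it. camera_params takes no time and is no camera call.
- ctrl.job_done(): hands the job in, once; it reports no verdict.
The state is a dict: "time_s": time; "qpos": joint angles; "joint_vel": joint speeds; "effort": joint torques, N m; "tcp_pos": TCP position; "orientation": TCP orientation; "wrist_force": force on the tool from outside, world axes, zero at the start; "ft_torque": the same for the moment, N m; "gripper_width": finger opening in m.
Only numpy, scipy, OpenCV 4.12 (cv2) and the standard library are available. Lean on these libraries where they do the work, as an engineer would, in place of code of your own. Each camera call takes 0.05 s, during which the arm holds its last target. There are 200 camera calls.

## Working session

There is one attempt and no reset: what is moved stays moved. The work goes in short steps, Python scripts to look and compute and a tool call to move; the robot and the scene stay as the last step left them, time stands still between calls to the robot, and variables do not carry over. Pictures are saved under pics/ and viewed, about 8 in all and at most 12, crops included, and the job is handed in when it is done.

Besides the shell and the picture viewer there is one more tool, called as name([rows], argument=value, ...), one row to a line, values as JSON. play_rows: Moves the arm, as the interface text tells. Its arguments: {"type":"object","properties":{"plan":{"type":"array"},"jaw":{"type":"number"},"newtons":{"type":"number"}},"required":["plan"]}

```bash
mkdir -p pics
cat > h.py <<'E'
import numpy as np, cv2
from scipy.spatial.transform import Rotation as Rn
from workcell import ctrl
def snap(n,f):
    im=ctrl.snapshot(n); cv2.imwrite('pics/'+f,cv2.cvtColor(im,cv2.COLOR_RGB2BGR)); return im
def cam(n,obs=None):
    p=ctrl.camera_params(n)
    if 'R' in p: R=np.array(p['R']);t=np.array(p['t'])
    else:
        M=np.array(p['mount']);o=obs or ctrl.get_obs()
        T=np.eye(4);T[:3,:3]=Rn.from_quat(o['orientation']).as_matrix();T[:3,3]=o['tcp_pos']
        W=np.linalg.inv(T@M);R=W[:3,:3];t=W[:3,3]
    return p,R,t
def ray(n,u,v,c=None):
    p,R,t=c or cam(n)
    d=R.T@np.array([(u-p['cx'])/p['fx'],(v-p['cy'])/p['fy'],1]);return -R.T@t,d/np.linalg.norm(d)
def onz(n,u,v,z,c=None):
    o,d=ray(n,u,v,c);return o+d*(z-o[2])/d[2]
def proj(n,X,c=None):
    p,R,t=c or cam(n);q=R@np.array(X)+t;return np.array([p['fx']*q[0]/q[2]+p['cx'],p['fy']*q[1]/q[2]+p['cy']])
def tri(r1,r2):
    (a,d),(b,e)=r1,r2
    s=np.linalg.lstsq(np.c_[d,-e],b-a,rcond=None)[0];p,q=a+d*s[0],b+e*s[1];return (p+q)/2,np.linalg.norm(p-q)
E
python3 - <<'E'
from h import *
o=ctrl.get_obs();print({k:np.round(v,3) for k,v in o.items()},ctrl.pinch_z)
for n in('side','top'):
    snap(n,n+'0.png');p,R,t=cam(n);print(n,-R.T@t,R[2],p['fx'])
print(ctrl.camera_params('wrist'))
E
```

```text
{'time_s': np.float64(0.0), 'qpos': array([ 1.146,  0.478,  0.022,  1.556, -0.012,  1.109, -0.083]), 'joint_vel': array([ 0.   ,  0.   , -0.001, -0.   , -0.   , -0.001,  0.   ]), 'effort': array([-1.0000e-03, -5.9644e+01,  1.6080e+00, -2.8119e+01,  1.2000e-02,
        9.0000e-03, -0.0000e+00]), 'tcp_pos': array([ 0.21 , -0.641,  0.23 ]), 'orientation': array([ 0.987,  0.158, -0.   , -0.001]), 'wrist_force': array([-0.581, -0.387, -0.023]), 'ft_torque': array([-0.043,  0.009,  0.004]), 'gripper_width': np.float64(0.085)} 0.0187
side [ 0.48539026 -1.00021824  0.92144361] [ 0.0827856   0.81583138 -0.57233356] 495.27828160055157
top [0.36663424 0.06733626 1.09915518] [ 0.21883831 -0.00407355 -0.97575263] 473.9728163097285
{'fx': 372.7832130521088, 'fy': 372.7832130521088, 'cx': 319.5881198907931, 'cy': 239.55929801319368, 'mount': array([[-7.21009791e-04, -9.51276691e-01, -3.08337701e-01,
         7.89298131e-02],
       [ 9.99999732e-01, -7.24016854e-04, -1.04655516e-04,
         9.11388697e-04],
       [-1.23685340e-04, -3.08337694e-01,  9.51276958e-01,
        -1.44165235e-01],
       [ 0.00000000e+00,  0.00000000e+00,  0.00000000e+00,
         1.00000000e+00]])}
```

View pics/side0.png

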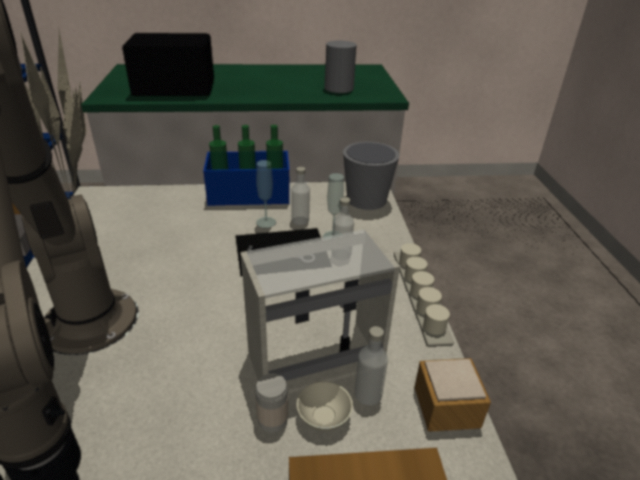

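View pics/top0.png

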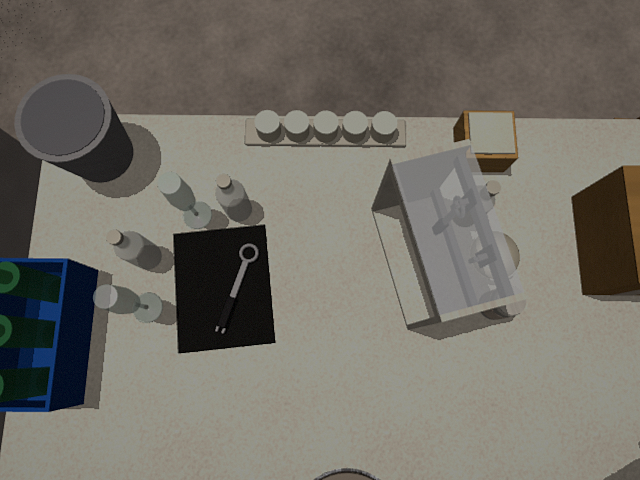

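Run:
```python
import cv2,numpy as np
a=cv2.imread('pics/side0.png')[215:395,225:415];b=cv2.imread('pics/top0.png')
a=cv2.resize(a,None,fx=4,fy=3.3,interpolation=3);cv2.imwrite('pics/c1.png',cv2.convertScaleAbs(a,alpha=1.5))
t=cv2.resize(b[130:350,360:540],None,fx=2.6,fy=2.6,interpolation=3)
m=cv2.resize(b[225:355,165:285],None,fx=2.6,fy=2.6,interpolation=3)
o=np.zeros((600,800,3),np.uint8);o[:572,:468]=t;o[:338,480:792]=m;cv2.imwrite('pics/c2.png',cv2.convertScaleAbs(o,alpha=1.6))
```

```text
(no output)
```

View pics/c1.png

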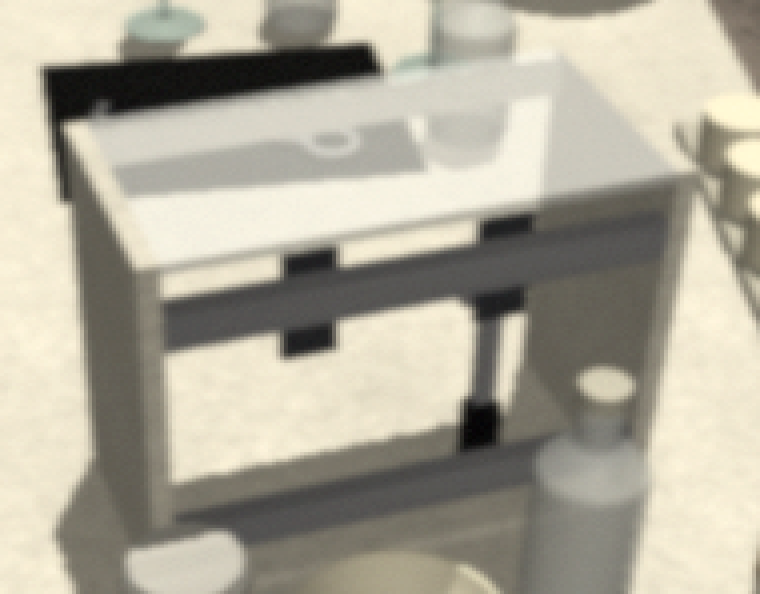

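View pics/c2.png

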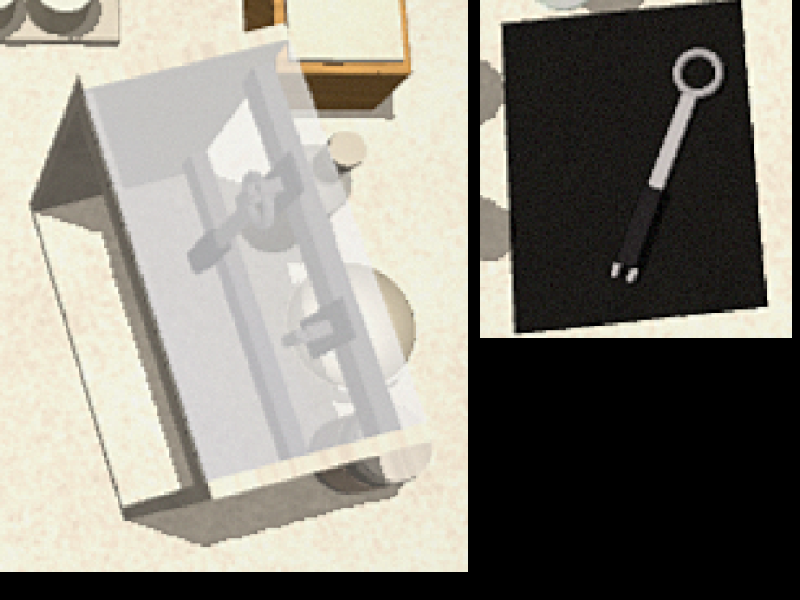

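```bash
cat > m.py <<'E'
from h import *
S=lambda x,y:ray('side',225+x/4,215+y/3.3)
T=lambda x,y:ray('top',360+x/2.6,130+y/2.6)
z=lambda r,h:(r[0]+r[1]*(h-r[0][2])/r[1][2])[:2]
# model corners: order front(-x cab) +xw, front -xw, back +xw, back -xw
Tp=[z(T(*p),.305) for p in[(82,82),(208,498),(283,40),(430,432)]]
Sp=[z(S(*p),.305) for p in[(565,55),(68,124),(690,178),(147,270)]]
Bp=[z(T(*p),0) for p in[(32,208),(125,520)]]
print(np.round(Tp,3),np.round(Sp,3),np.round(Bp,3))
# local corners: cab x into (-y world); cab y
L=np.array([[-.075,.15],[-.075,-.15],[.075,.15],[.075,-.15]])
def fit(P,L):
    P=np.array(P);p0,l0=P.mean(0),L.mean(0);A=(L-l0).T@(P-p0);
    th=np.arctan2(A[0,1]-A[1,0],A[0,0]+A[1,1]);R=np.array([[np.cos(th),-np.sin(th)],[np.sin(th),np.cos(th)]])
    t=p0-R@l0;return th,t,R,(P-(L@R.T+t)).round(3)
for P,l in((Tp,L),(Sp,L),(Tp+Sp,np.r_[L,L]),(Tp+Sp+Bp,np.r_[L,L,L[:2]])):
    th,t,R,res=fit(P,l);print(th,t,np.abs(res).max())
print(res)
n=np.r_[R[:,0],0]
def pl(r,xc):
    c=np.r_[t+R[:,0]*xc,0];p=r[0]+r[1]*(n@(c-r[0]))/(n@r[1]);q=R.T@(p[:2]-t);return np.r_[q,p[2]].round(4)
for p in[(285,252),(335,250),(283,357),(333,350),(480,220),(532,216),(470,305),(522,305)]: print('S',pl(S(*p),.058))
for p in[(345,298),(355,348)]: print('T plate', pl(T(*p),.057))
for p in[(300,335),(285,340),(325,328)]:print('T arm at z.235',R.T@(z(T(*p),.235)-t))
M=lambda x,y,h:onz('top',(x-480)/2.6+165,y/2.6+225,h)
r=M(698,73,.013);g1=M(657,187,.016);g2=M(630,266,.013);print('ring',r,'gripfront',g1,'tail',g2,np.linalg.norm((r-g1)[:2]))
print('mat',[M(*p,.004)[:2].round(3) for p in[(502,23),(740,0),(768,306),(515,332)]])
E
python3 m.py
```

```text
[[ 0.7   -0.063]
 [ 0.418 -0.137]
 [ 0.733 -0.204]
 [ 0.461 -0.282]] [[ 0.697 -0.079]
 [ 0.42  -0.146]
 [ 0.738 -0.219]
 [ 0.462 -0.29 ]] [[ 0.703 -0.064]
 [ 0.418 -0.141]]
-1.3049833642591788 [ 0.57810146 -0.17151654] 0.009
-1.3187488803499212 [ 0.57908542 -0.18314112] 0.009
-1.3118364231282593 [ 0.57859344 -0.17732883] 0.012
-1.311660917011132 [ 0.57877538 -0.17681554] 0.013
[[-0.004  0.003]
 [ 0.003  0.006]
 [-0.01   0.007]
 [ 0.008  0.005]
 [-0.008 -0.013]
 [ 0.005 -0.003]
 [-0.005 -0.008]
 [ 0.009 -0.002]
 [-0.002  0.002]
 [ 0.003  0.002]]
S [ 0.058  -0.0669  0.2817]
S [ 0.058  -0.0406  0.2763]
S [ 0.058  -0.0677  0.1953]
S [ 0.058  -0.0401  0.193 ]
S [0.058  0.0379 0.28  ]
S [0.058  0.0672 0.2758]
S [0.058  0.0367 0.2097]
S [0.058  0.0675 0.201 ]
T plate [ 0.057  -0.04    0.2827]
T plate [ 0.057  -0.0736  0.2715]
T arm at z.235 [ 0.03717494 -0.0518235 ]
T arm at z.235 [ 0.02560394 -0.05262629]
T arm at z.235 [ 0.05619593 -0.05140772]
ring [0.59121259 0.22849369 0.013     ] gripfront [0.48800742 0.25987986 0.016     ] tail [0.41949834 0.28055307 0.013     ] 0.10787214385358346
mat [array([0.638, 0.411]), array([0.662, 0.194]), array([0.387, 0.161]), array([0.363, 0.379])]
```

```bash
cat > pl.py <<'E'
from h import *
import json
def Rmat(x,z):
    z=np.array(z,float);z/=np.linalg.norm(z);x=np.array(x,float);x-=z*(x@z);x/=np.linalg.norm(x);return np.c_[x,np.cross(z,x),z]
def pose():
    o=ctrl.get_obs();return np.array(o['tcp_pos']),Rn.from_quat(o['orientation'])
def plan(p,R,p1,R1,n):
    """n rows from (p,R) to (p1,R1): world-straight, even"""
    dr=(R.inv()*R1).as_rotvec()/n;out=[]
    for k in range(n):
        t=R.inv().apply((p1-p)/n)*100;out.append({"travel":[round(v,2) for v in t],"angular":[round(v,4) for v in dr]});R=R*Rn.from_rotvec(dr)
    print(round(max(np.linalg.norm(r['travel']) for r in out),2),'cm/row',round(np.linalg.norm(dr),3),'rad/row')
    for i in range(0,n,5):print(json.dumps(out[i:i+5]))
    return p1,R1
E
python3 - <<'E'
from pl import *
p,R=pose();print(p,R.as_matrix().round(3).tolist())
w=[((.36,-.50,.42),5),((.52,-.33,.42),5),((.55,-.10,.42),6+4-5),((.50,.10,.40),5),((.46,.268,.30),5)]
ox=np.array([.957,-.29,0]);G=Rn.from_matrix(Rmat(ox,[0,0,-1]))*Rn.from_rotvec([0,-.3,0])
Rs=[R,R,Rn.from_rotvec([0,0,0]),None,None]
from scipy.spatial.transform import Slerp
s=Slerp([0,1],Rn.concatenate([R,G]))
for (q,n),f in zip(w,[0,.1,.4,.7,1]): p,R=plan(p,R,np.array(q),s(f),n)
E
```

```text
[ 0.21010552 -0.64092695  0.23042096] [[0.95, 0.312, -0.001], [0.312, -0.95, 0.002], [-0.0, -0.002, -1.0]]
5.6 cm/row 0.0 rad/row
[{"travel": [3.73, -1.75, -3.79], "angular": [0.0, 0.0, 0.0]}, {"travel": [3.73, -1.75, -3.79], "angular": [0.0, 0.0, 0.0]}, {"travel": [3.73, -1.75, -3.79], "angular": [0.0, 0.0, 0.0]}, {"travel": [3.73, -1.75, -3.79], "angular": [0.0, 0.0, 0.0]}, {"travel": [3.73, -1.75, -3.79], "angular": [0.0, 0.0, 0.0]}]
4.67 cm/row 0.014 rad/row
[{"travel": [4.1, -2.23, 0.0], "angular": [0.0018, -0.0058, 0.0121]}, {"travel": [4.07, -2.28, -0.02], "angular": [0.0018, -0.0058, 0.0121]}, {"travel": [4.04, -2.33, -0.04], "angular": [0.0018, -0.0058, 0.0121]}, {"travel": [4.02, -2.38, -0.05], "angular": [0.0018, -0.0058, 0.0121]}, {"travel": [3.99, -2.43, -0.07], "angular": [0.0018, -0.0058, 0.0121]}]
4.64 cm/row 0.041 rad/row
[{"travel": [1.75, -4.3, -0.01], "angular": [0.0054, -0.0174, 0.0364]}, {"travel": [1.59, -4.36, -0.02], "angular": [0.0054, -0.0174, 0.0364]}, {"travel": [1.43, -4.41, -0.02], "angular": [0.0054, -0.0174, 0.0364]}, {"travel": [1.27, -4.46, -0.02], 
[... 181 characters left out ...]
[0.0054, -0.0174, 0.0364]}, {"travel": [-0.78, -4.02, 0.61], "angular": [0.0054, -0.0174, 0.0364]}, {"travel": [-0.91, -3.99, 0.65], "angular": [0.0054, -0.0174, 0.0364]}, {"travel": [-1.05, -3.95, 0.68], "angular": [0.0054, -0.0174, 0.0364]}, {"travel": [-1.18, -3.9, 0.72], "angular": [0.0054, -0.0174, 0.0364]}]
3.99 cm/row 0.041 rad/row
[{"travel": [-0.71, -3.21, 2.26], "angular": [0.0054, -0.0174, 0.0364]}, {"travel": [-0.79, -3.17, 2.29], "angular": [0.0054, -0.0174, 0.0364]}, {"travel": [-0.86, -3.13, 2.32], "angular": [0.0054, -0.0174, 0.0364]}, {"travel": [-0.93, -3.08, 2.36], "angular": [0.0054, -0.0174, 0.0364]}, {"travel": [-1.0, -3.03, 2.39], "angular": [0.0054, -0.0174, 0.0364]}]
```

play_rows([
  {"travel": [2, -1, -3.5], "angular": [0, 0, 0]},
  {"travel": [2, -1, -3.5], "angular": [0, 0, 0]},
  {"travel": [2, -1, -3.5], "angular": [0, 0, 0]},
  {"travel": [2, -1, -3.5], "angular": [0, 0, 0]},
  {"travel": [2, -1, -3.5], "angular": [0, 0, 0]},
])

```text
time_s: 0.52
tcp_pos: [0.2836, -0.5597, 0.3971]
orientation: [0.988, 0.152, -0.006, -0.013]
wrist_force: [0.6, -0.3, -0.9]
gripper_width: 0.0855
```

play_rows([
  {"travel": [3.5, -2, -0.5], "angular": [0, 0, 0]},
  {"travel": [3.5, -2, -0.5], "angular": [0, 0, 0]},
  {"travel": [3.5, -2, -0.5], "angular": [0, 0, 0]},
  {"travel": [3.5, -2, -0.5], "angular": [0, 0, 0]},
  {"travel": [3.5, -2, -0.5], "angular": [0, 0, 0]},
])

```text
time_s: 0.93
tcp_pos: [0.4225, -0.4125, 0.432]
orientation: [0.989, 0.146, -0.005, -0.006]
wrist_force: [0.5, -0.6, 0.6]
gripper_width: 0.0852
```

play_rows([
  {"travel": [2, -3.5, 0], "angular": [0, 0, 0.04]},
  {"travel": [2, -3.5, 0], "angular": [0, 0, 0.04]},
  {"travel": [2, -3.5, 0], "angular": [0, 0, 0.04]},
  {"travel": [2, -3.5, 0], "angular": [0, 0, 0.04]},
  {"travel": [2, -3.5, 0], "angular": [0, 0, 0.04]},
])

```text
time_s: 1.35
tcp_pos: [0.486, -0.2143, 0.4322]
orientation: [0.999, 0.044, -0.006, -0.006]
wrist_force: [1.1, -0.5, 0.7]
gripper_width: 0.085
```

play_rows([
  {"travel": [1, -4, 0], "angular": [0, 0, 0.04]},
  {"travel": [1, -4, 0], "angular": [0, 0, 0.04]},
  {"travel": [1, -4, 0], "angular": [0, 0, 0.04]},
  {"travel": [1, -4, 0], "angular": [0, 0, 0.04]},
  {"travel": [1, -4, 0], "angular": [0, 0, 0.04]},
])

```text
time_s: 1.77
tcp_pos: [0.5328, -0.0117, 0.4326]
orientation: [0.998, -0.061, -0.007, -0.005]
wrist_force: [1.0, -0.8, 0.4]
gripper_width: 0.0856
```

Run:
```python
from pl import *
p,R=pose()
ox=np.array([.957,-.29,0]);G=Rn.from_matrix(Rmat(ox,[0,0,-1]))*Rn.from_rotvec([0,-.3,0])
plan(p,R,np.array([.46,.268,.22]),G,10)
```

```text
3.59 cm/row 0.033 rad/row
[{"travel": [-1.03, -2.67, 2.17], "angular": [0.0018, -0.0283, 0.0171]}, {"travel": [-1.02, -2.65, 2.2], "angular": [0.0018, -0.0283, 0.0171]}, {"travel": [-1.0, -2.62, 2.23], "angular": [0.0018, -0.0283, 0.0171]}, {"travel": [-0.98, -2.6, 2.27], "angular": [0.0018, -0.0283, 0.0171]}, {"travel": [-0.96, -2.58, 2.3], "angular": [0.0018, -0.0283, 0.0171]}]
[{"travel": [-0.94, -2.56, 2.33], "angular": [0.0018, -0.0283, 0.0171]}, {"travel": [-0.92, -2.54, 2.36], "angular": [0.0018, -0.0283, 0.0171]}, {"travel": [-0.89, -2.52, 2.39], "angular": [0.0018, -0.0283, 0.0171]}, {"travel": [-0.87, -2.5, 2.42], "angular": [0.0018, -0.0283, 0.0171]}, {"travel": [-0.84, -2.48, 2.45], "angular": [0.0018, -0.0283, 0.0171]}]
```

play_rows([
  {"travel": [-1.0, -2.65, 2.2], "angular": [0.002, -0.028, 0.017]},
  {"travel": [-1.0, -2.65, 2.2], "angular": [0.002, -0.028, 0.017]},
  {"travel": [-1.0, -2.6, 2.2], "angular": [0.002, -0.028, 0.017]},
  {"travel": [-1.0, -2.6, 2.25], "angular": [0.002, -0.028, 0.017]},
  {"travel": [-0.95, -2.6, 2.3], "angular": [0.002, -0.028, 0.017]},
])

```text
time_s: 2.18
tcp_pos: [0.498, 0.1399, 0.3268]
orientation: [0.992, -0.103, -0.075, -0.015]
wrist_force: [-0.2, 0.5, -0.2]
gripper_width: 0.0852
```

play_rows([
  {"travel": [-0.95, -2.55, 2.3], "angular": [0.002, -0.028, 0.017]},
  {"travel": [-0.9, -2.55, 2.35], "angular": [0.002, -0.028, 0.017]},
  {"travel": [-0.9, -2.5, 2.4], "angular": [0.002, -0.028, 0.017]},
  {"travel": [-0.85, -2.5, 2.4], "angular": [0.002, -0.028, 0.017]},
  {"travel": [-0.85, -2.5, 2.45], "angular": [0.002, -0.028, 0.017]},
])

```text
time_s: 2.6
tcp_pos: [0.4584, 0.2857, 0.2151]
orientation: [0.978, -0.147, -0.148, -0.023]
wrist_force: [0.1, 0.0, -0.3]
gripper_width: 0.0851
```

Run:
```python
from pl import *
p,R=pose();o=ctrl.get_obs();print(p,R.as_matrix().round(3).tolist(),o['qpos'])
im=snap('wrist','w1.png')
c=cam('wrist',o)
for n,X in(('ring',(.5912,.2285,.013)),('grip',(.4524,.2706,.013))):print(n,proj('wrist',X,c))
```

```text
[0.45836761 0.28573693 0.21508272] [[0.913, -0.294, -0.282], [-0.28, -0.956, 0.089], [-0.296, -0.002, -0.955]] [-0.14676994  0.44715247 -0.51880858  1.72646236 -0.02835718  1.19931568
 -2.49791822]
ring [342.85024128 -71.18305309]
grip [337.67740689 143.14094643]
```

View pics/w1.png

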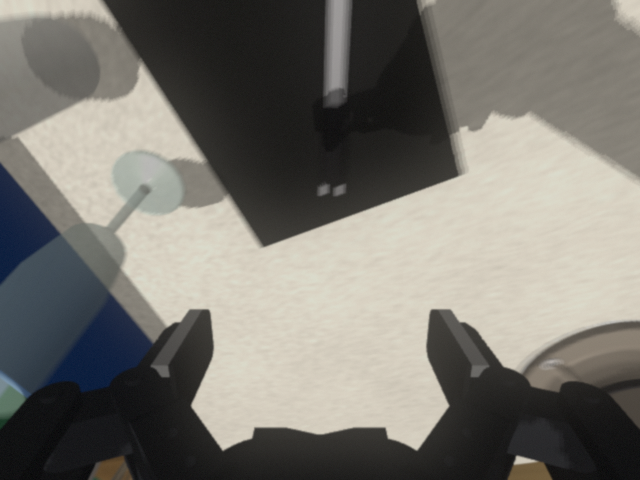

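Run:
```python
from pl import *
o=ctrl.get_obs();c=cam('wrist',o)
im=cv2.imread('pics/w1.png');hsv=cv2.cvtColor(im,cv2.COLOR_BGR2GRAY)
m=(hsv>90)[:200,290:380].copy()
for r in (5,30,60,85,188):
    xs=np.where(m[r])[0]+290;u=xs.mean();print(r,xs.min(),xs.max(),onz('wrist',u,r,.013,c).round(4))
print('gripfront',onz('wrist',336,98,.016,c))
p,R=pose()
g=np.array([.4524,.2706]);ox=np.array([.957,-.29,0])
```

```text
5 328 349 [0.5457 0.2483 0.013 ]
30 327 347 [0.531  0.2534 0.013 ]
60 326 346 [0.5119 0.2594 0.013 ]
85 326 344 [0.4946 0.265  0.013 ]
188 320 343 [0.4075 0.2924 0.013 ]
gripfront [0.4855848  0.26672554 0.016     ]
```

```bash
cat > g.py <<'E'
from pl import *
import sys
def G(yaw=-.302,b=.3): return Rn.from_matrix(Rmat([np.cos(yaw),np.sin(yaw),0],[0,0,-1]))*Rn.from_rotvec([0,-b,0])
E
python3 - <<'E'
from g import *
p,R=pose();print(p)
plan(p,R,np.array([.4595,.273,.11]),G(),5)
E
```

```text
[0.45391762 0.29057467 0.21087709]
2.05 cm/row 0.003 rad/row
[{"travel": [0.81, 0.31, 1.86], "angular": [0.0003, 0.0019, 0.0017]}, {"travel": [0.81, 0.31, 1.86], "angular": [0.0003, 0.0019, 0.0017]}, {"travel": [0.81, 0.3, 1.86], "angular": [0.0003, 0.0019, 0.0017]}, {"travel": [0.8, 0.3, 1.86], "angular": [0.0003, 0.0019, 0.0017]}, {"travel": [0.8, 0.3, 1.86], "angular": [0.0003, 0.0019, 0.0017]}]
```

play_rows([
  {"travel": [1.0, 0.4, 2.3], "angular": [0, 0.002, 0.002]},
  {"travel": [1.0, 0.4, 2.3], "angular": [0, 0.002, 0.002]},
  {"travel": [1.0, 0.4, 2.3], "angular": [0, 0.002, 0.002]},
  {"travel": [1.0, 0.3, 2.3], "angular": [0, 0.002, 0.002]},
  {"travel": [0, 0, 0], "angular": [0, 0, 0]},
])

```text
time_s: 3.07
tcp_pos: [0.4559, 0.2764, 0.1044]
orientation: [0.978, -0.144, -0.151, -0.021]
wrist_force: [-0.2, -0.4, 0.2]
gripper_width: 0.0855
```

Run:
```python
from g import *
p,R=pose();o=ctrl.get_obs();print(p,o['joint_vel'].round(3));c=cam('wrist',o)
im=snap('wrist','w2.png');g=cv2.cvtColor(im,cv2.COLOR_RGB2GRAY)
for r in range(0,300,20):
    xs=np.where(g[r,270:400]>90)[0]+270
    if len(xs):print(r,xs.min(),xs.max(),len(xs),onz('wrist',(xs.min()+xs.max())/2,r,.013,c).round(4))
```

```text
[0.45588313 0.2764248  0.10444967] [ 0.002 -0.035 -0.02  -0.031 -0.02   0.054  0.002]
0 320 349 30 [0.5578 0.2375 0.013 ]
20 319 348 30 [0.5502 0.24   0.013 ]
40 319 347 29 [0.5421 0.2425 0.013 ]
60 319 346 28 [0.5336 0.2452 0.013 ]
80 318 344 27 [0.5247 0.2485 0.013 ]
100 318 343 26 [0.5151 0.2515 0.013 ]
120 318 342 25 [0.5049 0.2546 0.013 ]
140 317 340 24 [0.4942 0.2585 0.013 ]
260 310 339 16 [0.4113 0.2852 0.013 ]
280 374 399 26 [0.3801 0.247  0.013 ]
```

View pics/w2.png

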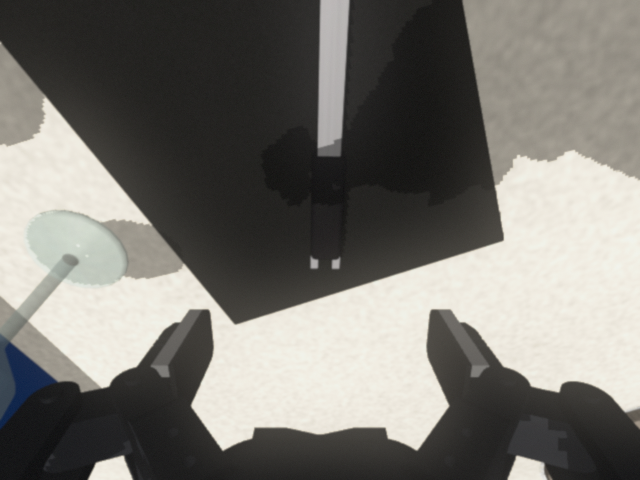

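Run:
```python
from g import *
p,R=pose();print(p)
plan(p,R,np.array([.4596,.2695,.010]),G(-.31),5)
```

```text
[0.456463   0.2774965  0.10656374]
1.94 cm/row 0.004 rad/row
[{"travel": [0.68, 0.13, 1.81], "angular": [0.0012, 0.0011, 0.0034]}, {"travel": [0.68, 0.13, 1.81], "angular": [0.0012, 0.0011, 0.0034]}, {"travel": [0.68, 0.13, 1.81], "angular": [0.0012, 0.0011, 0.0034]}, {"travel": [0.68, 0.13, 1.81], "angular": [0.0012, 0.0011, 0.0034]}, {"travel": [0.68, 0.13, 1.81], "angular": [0.0012, 0.0011, 0.0034]}]
```

play_rows([
  {"travel": [0.7, 0.15, 2.0], "angular": [0.001, 0.001, 0.004]},
  {"travel": [0.7, 0.15, 2.0], "angular": [0.001, 0.001, 0.004]},
  {"travel": [0.7, 0.15, 1.8], "angular": [0.001, 0.001, 0.004]},
  {"travel": [0.6, 0.15, 1.4], "angular": [0.001, 0.001, 0.004]},
  {"travel": [0.4, 0.1, 0.8], "angular": [0, 0, 0]},
])

```text
time_s: 3.53
tcp_pos: [0.4658, 0.274, 0.028]
orientation: [0.978, -0.152, -0.143, -0.027]
wrist_force: [-0.3, 0.6, 0.1]
gripper_width: 0.0854
```

play_rows([
  {"travel": [0, 0, 0], "angular": [0, 0, 0]},
  {"travel": [0, 0, 0], "angular": [0, 0, 0]},
  {"travel": [0, 0, 0], "angular": [0, 0, 0]},
  {"travel": [0, 0, 0], "angular": [0, 0, 0]},
  {"travel": [0, 0, 0], "angular": [0, 0, 0]},
])

```text
time_s: 3.95
tcp_pos: [0.4686, 0.2758, 0.0325]
orientation: [0.978, -0.151, -0.141, -0.029]
wrist_force: [-0.3, 0.7, 0.1]
gripper_width: 0.0853
```

Run:
```python
from g import *
p,R=pose();print(p);plan(p,R,np.array([.4596,.2695,.010]),G(-.31),5)
```

```text
[0.46860366 0.27579664 0.03254237]
0.5 cm/row 0.004 rad/row
[{"travel": [0.0, 0.18, 0.47], "angular": [-0.0026, -0.0022, 0.0009]}, {"travel": [0.0, 0.18, 0.47], "angular": [-0.0026, -0.0022, 0.0009]}, {"travel": [0.0, 0.18, 0.47], "angular": [-0.0026, -0.0022, 0.0009]}, {"travel": [0.0, 0.18, 0.47], "angular": [-0.0026, -0.0022, 0.0009]}, {"travel": [0.0, 0.18, 0.47], "angular": [-0.0026, -0.0022, 0.0009]}]
```

play_rows([
  {"travel": [0, 0.25, 0.7], "angular": [-0.003, -0.002, 0.001]},
  {"travel": [0, 0.25, 0.7], "angular": [-0.003, -0.002, 0.001]},
  {"travel": [0, 0.2, 0.6], "angular": [-0.003, -0.002, 0.001]},
  {"travel": [0, 0.2, 0.5], "angular": [-0.003, -0.002, 0.001]},
  {"travel": [0, 0.1, 0.3], "angular": [0, 0, 0]},
])

```text
time_s: 4.37
tcp_pos: [0.4581, 0.2692, 0.0052]
orientation: [0.977, -0.152, -0.145, -0.024]
wrist_force: [0.1, -0.8, 0.2]
gripper_width: 0.0853
```

Run:
```python
from g import *
p,R=pose();print(p,ctrl.get_obs()['joint_vel'].round(3));plan(p,R,np.array([.4596,.2695,.010]),G(-.31),5)
```

```text
[0.45814698 0.2692323  0.00519454] [-0.007  0.044  0.015  0.053  0.018 -0.09  -0.   ]
0.1 cm/row 0.001 rad/row
[{"travel": [-0.0, -0.01, -0.1], "angular": [-0.0004, -0.001, 0.0003]}, {"travel": [-0.0, -0.01, -0.1], "angular": [-0.0004, -0.001, 0.0003]}, {"travel": [-0.0, -0.01, -0.1], "angular": [-0.0004, -0.001, 0.0003]}, {"travel": [-0.0, -0.01, -0.1], "angular": [-0.0004, -0.001, 0.0003]}, {"travel": [-0.0, -0.01, -0.1], "angular": [-0.0004, -0.001, 0.0003]}]
```

play_rows([
  {"travel": [0, 0, -0.3], "angular": [0, 0, 0]},
  {"travel": [0, 0, -0.1], "angular": [0, 0, 0]},
  {"travel": [0, 0, 0], "angular": [0, 0, 0]},
  {"travel": [0, 0, 0], "angular": [0, 0, 0]},
  {"travel": [0, 0, 0], "angular": [0, 0, 0]},
], jaw=0, newtons=100)

```text
time_s: 4.78
tcp_pos: [0.4581, 0.2682, 0.008]
orientation: [0.977, -0.152, -0.146, -0.023]
wrist_force: [-0.6, -0.9, 0.2]
gripper_width: 0.0256
```

play_rows([
  {"travel": [0, 0, 0], "angular": [0, 0, 0]},
  {"travel": [0, 0, 0], "angular": [0, 0, 0]},
  {"travel": [0, 0, 0], "angular": [0, 0, 0]},
  {"travel": [0, 0, 0], "angular": [0, 0, 0]},
  {"travel": [0, 0, 0], "angular": [0, 0, 0]},
])

```text
time_s: 5.2
tcp_pos: [0.4588, 0.2683, 0.0086]
orientation: [0.977, -0.152, -0.146, -0.023]
wrist_force: [-0.3, -0.7, -1.5]
gripper_width: 0.0175
```

```bash
cat > k.py <<'E'
from g import *
import os
p0=np.array([.4588,.2683,.0086]);R0=Rn.from_quat([.977,-.152,-.146,-.023])
oyaw=-.31;RO=Rn.from_euler('z',oyaw)           # opener frame at grasp
ring0=np.array([.452,.272,.013])+RO.apply([.145,0,0])
r_t=R0.inv().apply(ring0-p0); O_t=R0.inv()*RO   # ring point & opener orientation in tool
H=np.array([.543,-.247,.240]);cy=-1.311
f=np.array([np.cos(cy),np.sin(cy),0]);s=np.array([-np.sin(cy),np.cos(cy),0]);up=np.array([0,0,1.])
def target(xh,yh,z,tau):
    ox=np.cos(tau)*up+np.sin(tau)*f;oz=-np.cos(tau)*f+np.sin(tau)*up
    R=Rn.from_matrix(np.c_[ox,np.cross(oz,ox),oz])*O_t.inv()
    return H*[1,1,0]+f*xh+s*yh+up*z-R.apply(r_t),R
def ringnow():
    p,R=pose();r=p+R.apply(r_t);O=(R*O_t).as_matrix();d=r-H
    tau=np.arctan2(O[:,0]@f,O[2,0]);print('ring hook xyz mm',np.round([d@f*1e3,d@s*1e3,r[2]*1e3],1),'tau',round(tau,3),'side',np.round(O[:,0]@s,3),'yawerr',np.round(O[:,2]@s,3))
def go(p1,R1,n=5):p,R=pose();return plan(p,R,p1,R1,n)
E
python3 - <<'E'
from k import *
print(r_t,O_t.as_rotvec());p,R=pose();print(p)
pt,Rt=target(-.22,0,.22,.6);print(pt,Rt.as_matrix().round(2).tolist(),(R.inv()*Rt).as_rotvec())
pt[2]=.25
go(pt,Rt,20)
E
```

```text
[ 0.13010463 -0.00128207 -0.04438583] [ 3.10670482e+00  2.04736899e-03 -4.64395330e-01]
[0.45880347 0.26827808 0.00864436]
[0.46608899 0.03671132 0.10411824] [[0.2, -0.97, 0.16], [-0.75, -0.26, -0.6], [0.62, 0.0, -0.78]] [-0.19673071  0.88541225  1.01913741]
1.68 cm/row 0.068 rad/row
[{"travel": [0.02, 1.09, -1.27], "angular": [-0.0098, 0.0443, 0.051]}, {"travel": [0.13, 1.1, -1.25], "angular": [-0.0098, 0.0443, 0.051]}, {"travel": [0.24, 1.1, -1.24], "angular": [-0.0098, 0.0443, 0.051]}, {"travel": [0.35, 1.1, -1.21], "angular": [-0.0098, 0.0443, 0.051]}, {"travel": [0.46, 1.09, -1.18], "angular": [-0.0098, 0.0443, 0.051]}]
[{"travel": [0.57, 1.08, -1.15], "angular": [-0.0098, 0.0443, 0.051]}, {"travel": [0.67, 1.05, -1.11], "angular": [-0.0098, 0.0443, 0.051]}, {"travel": [0.77, 1.03, -1.07], "angular": [-0.0098, 0.0443, 0.051]}, {"travel": [0.87, 1.0, -1.02], "angular": [-0.0098, 0.0443, 0.051]}, {"travel": [0.96, 0.96, -0.97], "angular": [-0.0098, 0.0443, 0.051]}]
[{"travel": [1.05, 0.92, -0.92], "angular": [-0.0098, 0.0443, 0.051]}, {"travel": [1.14, 0.87, -0.86], "angular": [-0.0098, 0.0443, 0.051]}, {"travel": [1.22, 0.82, -0.8], "angular": [-0.0098, 0.0443, 0.051]}, {"travel": [1.29, 0.76, -0.74], "angular": [-0.0098, 0.0443, 0.051]}, {"travel": [1.36, 0.7, -0.67], "angular": [-0.0098, 0.0443, 0.051]}]
[{"travel": [1.42, 0.64, -0.6], "angular": [-0.0098, 0.0443, 0.051]}, {"travel": [1.48, 0.57, -0.53], "angular": [-0.0098, 0.0443, 0.051]}, {"travel": [1.53, 0.5, -0.46], "angular": [-0.0098, 0.0443, 0.051]}, {"travel": [1.57, 0.42, -0.39], "angular": [-0.0098, 0.0443, 0.051]}, {"travel": [1.61, 0.34, -0.31], "angular": [-0.0098, 0.0443, 0.051]}]
```

play_rows([
  {"travel": [0, 0, -3], "angular": [0, 0, 0]},
  {"travel": [0, 0, -3], "angular": [0, 0, 0]},
  {"travel": [0, 0.5, -3], "angular": [0, 0, 0]},
  {"travel": [0, 1.5, -3], "angular": [0, 0, 0]},
  {"travel": [0, 2.5, -2.5], "angular": [0, 0, 0]},
])

```text
time_s: 5.62
tcp_pos: [0.4804, 0.2151, 0.1466]
orientation: [0.977, -0.147, -0.152, -0.021]
wrist_force: [1.1, 0.4, -1.7]
gripper_width: 0.0176
```

play_rows([
  {"travel": [0.5, 3.5, -1], "angular": [0, 0.05, 0]},
  {"travel": [0.5, 3.5, -1], "angular": [0, 0.05, 0]},
  {"travel": [0.5, 3.5, -1], "angular": [0, 0.05, 0]},
  {"travel": [0.5, 3.5, -1], "angular": [0, 0.05, 0]},
  {"travel": [0.5, 3, -1], "angular": [0, 0.05, 0]},
])

```text
time_s: 6.03
tcp_pos: [0.4663, 0.0379, 0.1954]
orientation: [0.989, -0.148, -0.022, -0.004]
wrist_force: [0.5, -0.5, -0.9]
gripper_width: 0.0175
```

Run:
```python
from k import *
p,R=pose();o=ctrl.get_obs();print(p,o['qpos'].round(3),o['gripper_width']);ringnow()
pt,Rt=target(-.22,0,.22,.6);pt[2]=.25;print((R.inv()*Rt).as_rotvec())
go(pt,Rt,15)
```

```text
[0.46629179 0.03794003 0.19538229] [ 0.178  0.232 -0.429  2.022  0.088  0.948 -2.164] 0.01752290180968128
ring hook xyz mm [-226.3  111.7  234. ] tau 1.118 side 0.821 yawerr -0.213
[-0.32202156  0.65541976  0.98138814]
0.37 cm/row 0.082 rad/row
[{"travel": [-0.02, 0.01, -0.36], "angular": [-0.0215, 0.0437, 0.0654]}, {"travel": [0.0, 0.02, -0.36], "angular": [-0.0215, 0.0437, 0.0654]}, {"travel": [0.02, 0.02, -0.36], "angular": [-0.0215, 0.0437, 0.0654]}, {"travel": [0.04, 0.03, -0.36], "angular": [-0.0215, 0.0437, 0.0654]}, {"travel": [0.05, 0.03, -0.36], "angular": [-0.0215, 0.0437, 0.0654]}]
[{"travel": [0.07, 0.04, -0.36], "angular": [-0.0215, 0.0437, 0.0654]}, {"travel": [0.09, 0.04, -0.35], "angular": [-0.0215, 0.0437, 0.0654]}, {"travel": [0.11, 0.04, -0.35], "angular": [-0.0215, 0.0437, 0.0654]}, {"travel": [0.13, 0.04, -0.34], "angular": [-0.0215, 0.0437, 0.0654]}, {"travel": [0.14, 0.04, -0.33], "angular": [-0.0215, 0.0437, 0.0654]}]
[{"travel": [0.16, 0.04, -0.33], "angular": [-0.0215, 0.0437, 0.0654]}, {"travel": [0.18, 0.03, -0.32], "angular": [-0.0215, 0.0437, 0.0654]}, {"travel": [0.19, 0.03, -0.31], "angular": [-0.0215, 0.0437, 0.0654]}, {"travel": [0.21, 0.02, -0.3], "angular": [-0.0215, 0.0437, 0.0654]}, {"travel": [0.22, 0.01, -0.29], "angular": [-0.0215, 0.0437, 0.0654]}]
```

play_rows([
  {"travel": [0, 0, -0.4], "angular": [-0.02, 0.05, 0.075]},
  {"travel": [0, 0, -0.4], "angular": [-0.02, 0.05, 0.075]},
  {"travel": [0, 0, -0.4], "angular": [-0.02, 0.05, 0.075]},
  {"travel": [0, 0, -0.4], "angular": [-0.02, 0.05, 0.075]},
  {"travel": [0, 0, -0.4], "angular": [-0.02, 0.05, 0.075]},
])

```text
time_s: 6.45
tcp_pos: [0.4627, 0.0247, 0.2178]
orientation: [0.931, -0.344, 0.1, 0.072]
wrist_force: [0.1, 0.3, -1.4]
gripper_width: 0.0171
```

play_rows([
  {"travel": [0, 0, -0.4], "angular": [-0.02, 0.05, 0.075]},
  {"travel": [0, 0, -0.4], "angular": [-0.02, 0.05, 0.075]},
  {"travel": [0, 0, -0.4], "angular": [-0.02, 0.05, 0.075]},
  {"travel": [0, 0, -0.4], "angular": [-0.02, 0.05, 0.075]},
  {"travel": [0, 0, -0.4], "angular": [-0.02, 0.05, 0.075]},
])

```text
time_s: 6.87
tcp_pos: [0.464, 0.02, 0.2122]
orientation: [0.917, -0.37, 0.114, 0.097]
wrist_force: [-0.3, 0.6, -2.5]
gripper_width: 0.017
```

Run:
```python
from k import *
p,R=pose();o=ctrl.get_obs();print(p,o['qpos'].round(3),o['gripper_width']);ringnow()
pt,Rt=target(-.22,0,.22,.6);print((R.inv()*Rt).as_rotvec())
go(pt,Rt,10)
```

```text
[0.46403186 0.02004157 0.21217372] [-0.706  0.11   0.34   2.162  0.346  0.871 -2.93 ] 0.01701795933336332
ring hook xyz mm [-186.    56.6  291.1] tau 0.902 side 0.466 yawerr -0.21
[-0.16415733  0.35287123  0.51397516]
1.1 cm/row 0.064 rad/row
[{"travel": [-0.4, -0.23, 0.99], "angular": [-0.0164, 0.0353, 0.0514]}, {"travel": [-0.45, -0.23, 0.97], "angular": [-0.0164, 0.0353, 0.0514]}, {"travel": [-0.49, -0.22, 0.95], "angular": [-0.0164, 0.0353, 0.0514]}, {"travel": [-0.54, -0.21, 0.93], "angular": [-0.0164, 0.0353, 0.0514]}, {"travel": [-0.58, -0.2, 0.91], "angular": [-0.0164, 0.0353, 0.0514]}]
[{"travel": [-0.62, -0.18, 0.88], "angular": [-0.0164, 0.0353, 0.0514]}, {"travel": [-0.66, -0.16, 0.86], "angular": [-0.0164, 0.0353, 0.0514]}, {"travel": [-0.7, -0.14, 0.83], "angular": [-0.0164, 0.0353, 0.0514]}, {"travel": [-0.73, -0.12, 0.8], "angular": [-0.0164, 0.0353, 0.0514]}, {"travel": [-0.77, -0.09, 0.78], "angular": [-0.0164, 0.0353, 0.0514]}]
```

```bash
cat > fk.py <<'E'
from k import *
import itertools
from scipy.optimize import least_squares
D=[([1.146,.4775,.022,1.5555,-.0115,1.109,-.083],[.2101,-.6409,.2304],[.987,.158,0,-.001]),
([-.14676994,.44715247,-.51880858,1.72646236,-.02835718,1.19931568,-2.49791822],[.45836761,.28573693,.21508272],None),
([.178,.232,-.429,2.022,.088,.948,-2.164],[.46629,.03794,.19538],[.989,-.148,-.022,-.004]),
([-.706,.11,.34,2.162,.346,.871,-2.93],[.46403,.02004,.21217],[.917,-.37,.114,.097])]
M1=np.array([[.913,-.294,-.282],[-.28,-.956,.089],[-.296,-.002,-.955]])
Q=[Rn.from_matrix(M1) if d[2] is None else Rn.from_quat(d[2]) for d in D]
def chain(q,e,a):
    R=Rn.from_euler('z',a);out=[]
    for i in range(7):
        R=R*Rn.from_euler('zyzyzyz'[i],e[i]*q[i]);out.append(R)
    return out
if __name__=='__main__':
    best=[]
    for e in itertools.product([1,-1],repeat=7):
        if e[3]!=e[1] or e[1]<0: pass
        f_=lambda x:np.concatenate([((chain(d[0],e,x[0])[-1]*Rn.from_euler('z',x[1])).inv()*q).as_rotvec() for d,q in zip(D,Q)])
        for x0 in [(0,0),(0,1.6),(0,-1.6),(0,3.1),(3.1,0),(3.1,1.6),(3.1,3.1),(3.1,-1.6)]:
            r=least_squares(f_,x0);best.append((r.cost,e,r.x))
    best.sort(key=lambda b:b[0])
    for b in best[:6]:print(b)
    c,e,x=best[0]
    # positions: unknown lengths + offsets
    A=[];y=[]
    for d in D:
        C=chain(d[0],e,x[0]);z=np.array([0,0,1.])
        A.append(np.c_[z,C[1].apply(z),C[3].apply(z),C[5].apply(z)]);y+=list(d[1])
    A=np.vstack(A);s_=np.linalg.lstsq(A,np.array(y),rcond=None);print(s_[0],(A@s_[0]-y).round(4))
    np.savez('fk.npz',e=e,x=x,L=s_[0])
E
python3 fk.py
```

```text
(np.float64(1.817932556840406e-06), (-1, 1, -1, 1, -1, 1, -1), array([-1.96499569e-04,  1.57027844e+00]))
(np.float64(1.817932556843394e-06), (-1, 1, -1, 1, -1, 1, -1), array([-1.96495104e-04, -4.71290686e+00]))
(np.float64(1.817932556849539e-06), (-1, -1, -1, -1, -1, -1, -1), array([ 3.14139614, -1.57131423]))
(np.float64(1.8179325568571058e-06), (-1, -1, -1, -1, -1, -1, -1), array([3.14139614, 4.71187108]))
(np.float64(1.8179325568736835e-06), (-1, 1, -1, 1, -1, 1, -1), array([-1.96481679e-04, -4.71290685e+00]))
(np.float64(1.8179325568742218e-06), (-1, 1, -1, 1, -1, 1, -1), array([-1.96481499e-04,  1.57027846e+00]))
[0.20670258 0.7095605  0.4128428  0.44193549] [ 0.0682  0.0035 -0.0195 -0.0206  0.041  -0.0016 -0.0144  0.0407  0.0075
 -0.0446  0.0193  0.0136]
```

```bash
cat > fk2.py <<'E'
from fk import *
o=ctrl.get_obs();D.append((list(o['qpos']),list(o['tcp_pos']),None))
e=(-1,1,-1,1,-1,1,-1);x=[0,1.5703]
def cols(q):
    C=chain(q,e,x[0]);z=np.array([0,0,1.]);X=np.array([1.,0,0]);Y=np.array([0,1.,0])
    return dict(z=z,s=C[0].apply(X),L1=C[1].apply(z),ex=C[2].apply(X),L2=C[3].apply(z),fx=C[3].apply(X),wx=C[4].apply(X),L3=C[5].apply(z),tx=C[5].apply(X),sy=C[0].apply(Y),ey=C[3].apply(Y),wy=C[5].apply(Y))
for names in(['z','L1','L2','L3','ex'],['z','L1','L2','L3','fx'],['z','L1','L2','L3','tx'],['z','L1','L2','L3','wx'],['z','L1','L2','L3','s'],['z','L1','L2','L3','ex','fx'],['z','L1','L2','L3','ex','fx','tx'],['z','L1','L2','L3','tx','s'],['z','L1','L2','L3','ey'],['z','L1','L2','L3','wy'],['z','L1','L2','L3','sy'],['z','L1','L2','L3','tx','ey','sy','wy','ex','fx']):
    A=np.vstack([np.stack([cols(d[0])[n] for n in names],1) for d in D]);y=np.concatenate([d[1] for d in D])
    s_=np.linalg.lstsq(A,y,rcond=None)[0];print(names,s_.round(4),np.abs(A@s_-y).max().round(4))
E
python3 fk2.py
```

```text
['z', 'L1', 'L2', 'L3', 'ex'] [0.2617 0.6945 0.4226 0.4799 0.0037] 0.0701
['z', 'L1', 'L2', 'L3', 'fx'] [ 0.0225  0.7352  0.2595  0.5619 -0.2304] 0.0621
['z', 'L1', 'L2', 'L3', 'tx'] [0.2655 0.692  0.4622 0.4608 0.0296] 0.0707
['z', 'L1', 'L2', 'L3', 'wx'] [ 0.1752  0.7947  0.295   0.6956 -0.1622] 0.0715
['z', 'L1', 'L2', 'L3', 's'] [0.3648 0.6399 0.3379 0.5831 0.0979] 0.0693
['z', 'L1', 'L2', 'L3', 'ex', 'fx'] [-0.0183  0.7638  0.3     0.5892 -0.0756 -0.2851] 0.0656
['z', 'L1', 'L2', 'L3', 'ex', 'fx', 'tx'] [-0.0137  0.7482  0.338   0.5469 -0.0437 -0.2796  0.0564] 0.064
['z', 'L1', 'L2', 'L3', 'tx', 's'] [0.4212 0.6002 0.4817 0.5266 0.149  0.1374] 0.0702
['z', 'L1', 'L2', 'L3', 'ey'] [ 0.3191  0.5154  0.479   0.329  -0.0614] 0.0108
['z', 'L1', 'L2', 'L3', 'wy'] [ 0.3035  0.5286  0.4696  0.3382 -0.06  ] 0.0122
['z', 'L1', 'L2', 'L3', 'sy'] [ 0.2539  0.5775  0.4631  0.3348 -0.0589] 0.0123
['z', 'L1', 'L2', 'L3', 'tx', 'ey', 'sy', 'wy', 'ex', 'fx'] [ 2.876e-01  5.397e-01  4.704e-01  3.257e-01  5.000e-04 -3.460e-02
 -3.030e-02  2.600e-03  3.100e-03  0.000e+00] 0.0001
```

```bash
cat > ik.py <<'E'
import io,contextlib
with contextlib.redirect_stdout(io.StringIO()):
    from fk2 import *
W=s_;NM=names
lo=np.array([-2.96,-.34,-1.41,.24,-1.37,.17,-2.96]);hi=np.array([2.96,2.1,1.46,2.44,4.51,1.92,2.96])
def FK(q):
    c=cols(q);return sum(w*c[n] for w,n in zip(W,NM)),chain(q,e,0)[-1]*Rn.from_euler('z',1.5703)
def IK(p,R,q0,reg=1e-3):
    def fn(q):
        a,B=FK(q);return np.r_[(a-p)*5,(B.inv()*R).as_rotvec(),reg*(q-q0)]
    r=least_squares(fn,np.clip(q0,lo+.03,hi-.03),bounds=(lo+.02,hi-.02));f_=fn(r.x)[:6];return r.x,np.abs(f_).max()
E
cat > t1.py <<'E'
from ik import *
rng=np.random.default_rng(0)
qc=np.array(ctrl.get_obs()['qpos']);print(FK(qc)[0]-pose()[0])
pre=target(-.22,0,.22,.6);ins=target(-.03,0,.245,.5);fin=target(-.02,0,.215,.05)
for nm,T in(('pre',pre),('ins',ins),('fin',fin)):
    S=[]
    for k in range(60):
        q0=rng.uniform(lo,hi);q,er=IK(*T,q0)
        if er<2e-3 :S.append((np.linalg.norm((q-qc)),q))
    S.sort(key=lambda a:a[0]);print(nm,T[0].round(3),len(S))
    for d,q in S[:7]:print(round(d,2),q.round(2))
E
python3 t1.py
```

```text
[-2.47855446e-05 -5.43981323e-05 -1.34078069e-05]
pre [0.466 0.037 0.104] 43
1.69 [-1.51  0.98  1.26  2.22 -0.41  0.66 -2.94]
1.69 [-1.51  0.98  1.26  2.22 -0.41  0.66 -2.94]
1.69 [-1.51  0.98  1.26  2.22 -0.41  0.66 -2.94]
1.69 [-1.51  0.98  1.26  2.22 -0.41  0.66 -2.94]
1.69 [-1.51  0.98  1.26  2.22 -0.41  0.66 -2.94]
1.69 [-1.51  0.98  1.26  2.22 -0.41  0.66 -2.94]
1.69 [-1.51  0.98  1.26  2.22 -0.41  0.66 -2.94]
ins [ 0.518 -0.158  0.122] 49
1.4 [-1.11  0.89  1.18  2.25 -0.11  0.36 -2.94]
1.4 [-1.11  0.89  1.18  2.25 -0.11  0.35 -2.94]
1.4 [-1.11  0.89  1.18  2.25 -0.11  0.35 -2.94]
1.4 [-1.11  0.89  1.18  2.25 -0.11  0.36 -2.94]
1.4 [-1.11  0.89  1.18  2.25 -0.11  0.35 -2.94]
1.4 [-1.11  0.89  1.18  2.25 -0.11  0.36 -2.94]
1.4 [-1.11  0.89  1.18  2.25 -0.11  0.36 -2.94]
fin [ 0.536 -0.226  0.078] 51
2.07 [-1.15  1.55  1.2   2.24 -0.53  0.19 -2.9 ]
2.07 [-1.15  1.55  1.2   2.24 -0.53  0.19 -2.89]
2.07 [-1.15  1.55  1.2   2.24 -0.53  0.19 -2.89]
2.07 [-1.15  1.55  1.2   2.24 -0.53  0.19 -2.89]
2.07 [-1.15  1.55  1.2   2.24 -0.53  0.19 -2.89]
2.07 [-1.15  1.56  1.2   2.24 -0.53  0.19 -2.89]
2.07 [-1.15  1.56  1.2   2.24 -0.53  0.19 -2.89]
```

```bash
cat > t2.py <<'E'
from ik import *
rng=np.random.default_rng(1)
def pts(q):
    c=cols(q);a=W[0]*c['z'];el=a+W[1]*c['L1'];wr=el+W[2]*c['L2'];return el,wr
for nm,T in(('pre',target(-.22,0,.22,.6)),('ins',target(-.03,0,.245,.5)),('fin',target(-.02,0,.215,.05))):
    S=[]
    for k in range(250):
        q0=rng.uniform(lo,hi);q,er=IK(*T,q0,.02)
        q,er=IK(*T,q,1e-4)
        if er<2e-3:S.append((-min((q-lo).min(),(hi-q).min()),q))
    S.sort(key=lambda a:a[0]);kept=[]
    for m,q in S:
        if all(np.abs(q-k).max()>.5 for k in kept):
            kept.append(q);el,wr=pts(q);print(nm,round(-m,2),q.round(2),'el',el.round(2),'wr',wr.round(2))
        if len(kept)>7:break
E
python3 t2.py
```

```text
pre 0.32 [ 0.18  0.72 -1.05  2.12  1.13  1.47  1.87] el [ 0.35 -0.06  0.69] wr [0.4  0.28 0.38]
pre 0.3 [-0.22  0.51 -0.52  2.14  0.94  1.16  2.01] el [0.26 0.06 0.76] wr [0.39 0.29 0.37]
pre 0.27 [-0.65  0.46  0.    2.17  0.78  0.97  2.15] el [0.19 0.14 0.77] wr [0.38 0.28 0.36]
pre 0.24 [-1.06  0.52  0.51  2.2   0.56  0.8   2.36] el [0.13 0.23 0.76] wr [0.37 0.27 0.35]
pre 0.14 [-1.52  1.05  1.31  2.23 -0.53  0.69 -2.82] el [0.02 0.47 0.56] wr [0.37 0.25 0.33]
pre 0.03 [-1.42  0.78  1.05  2.22  0.    0.63  2.93] el [0.06 0.37 0.67] wr [0.37 0.26 0.34]
ins 0.3 [ 0.59  0.74 -1.1   2.14  1.42  1.49  2.11] el [ 0.3  -0.2   0.69] wr [0.47 0.11 0.38]
ins 0.28 [ 0.2   0.51 -0.56  2.16  1.25  1.14  2.15] el [ 0.26 -0.05  0.76] wr [0.46 0.12 0.37]
ins 0.24 [-0.26  0.45 -0.01  2.2   1.12  0.9   2.22] el [0.23 0.06 0.77] wr [0.44 0.12 0.36]
ins 0.21 [-0.72  0.52  0.56  2.23  0.92  0.65  2.37] el [0.2  0.18 0.75] wr [0.43 0.12 0.35]
ins 0.19 [-1.13  0.95  1.23  2.25 -0.3   0.36 -2.76] el [0.19 0.4  0.6 ] wr [0.43 0.1  0.33]
ins 0.07 [-1.17  1.15  1.39  2.26 -0.86  0.47 -2.23] el [0.19 0.45 0.51] wr [0.43 0.09 0.33]
ins 0.03 [-1.05  0.77  1.05  2.24  0.32  0.39  2.93] el [0.19 0.33 0.67] wr [0.43 0.1  0.34]
fin 0.28 [ 0.17  0.89 -0.55  2.16  1.64  1.63  1.77] el [ 0.41 -0.07  0.63] wr [0.46 0.13 0.2 ]
fin 0.26 [-0.28  0.82 -0.01  2.18  1.49  1.24  1.72] el [0.38 0.11 0.66] wr [0.44 0.13 0.19]
fin 0.23 [-0.69  0.92  0.49  2.21  1.36  0.86  1.72] el [0.33 0.28 0.61] wr [0.43 0.12 0.18]
fin 0.17 [-1.04  1.27  0.97  2.23  0.95  0.34  1.99] el [0.26 0.44 0.45] wr [0.42 0.1  0.16]
fin 0.15 [-1.19  1.72  1.31  2.25 -1.14  0.32 -2.33] el [0.2  0.5  0.21] wr [0.41 0.08 0.16]
fin 0.03 [-1.16  1.57  1.22  2.24 -0.63  0.2  -2.8 ] el [0.22 0.49 0.29] wr [0.42 0.09 0.16]
fin 0.02 [-1.11  1.43  1.11  2.24  0.32  0.19  2.58] el [0.24 0.48 0.36] wr [0.42 0.1  0.16]
```

Run:
```python
from ik import *
go(np.array([.54,.06,.40]),G(-.6,0),10)
```

```text
2.07 cm/row 0.034 rad/row
[{"travel": [0.8, -0.64, -1.79], "angular": [0.0119, -0.0277, -0.0166]}, {"travel": [0.76, -0.65, -1.81], "angular": [0.0119, -0.0277, -0.0166]}, {"travel": [0.72, -0.66, -1.82], "angular": [0.0119, -0.0277, -0.0166]}, {"travel": [0.68, -0.67, -1.83], "angular": [0.0119, -0.0277, -0.0166]}, {"travel": [0.64, -0.68, -1.84], "angular": [0.0119, -0.0277, -0.0166]}]
[{"travel": [0.6, -0.69, -1.85], "angular": [0.0119, -0.0277, -0.0166]}, {"travel": [0.56, -0.7, -1.86], "angular": [0.0119, -0.0277, -0.0166]}, {"travel": [0.52, -0.71, -1.87], "angular": [0.0119, -0.0277, -0.0166]}, {"travel": [0.48, -0.73, -1.87], "angular": [0.0119, -0.0277, -0.0166]}, {"travel": [0.44, -0.74, -1.88], "angular": [0.0119, -0.0277, -0.0166]}]
```

play_rows([
  {"travel": [0.8, -0.65, -1.8], "angular": [0.012, -0.028, -0.017]},
  {"travel": [0.8, -0.65, -1.8], "angular": [0.012, -0.028, -0.017]},
  {"travel": [0.7, -0.65, -1.8], "angular": [0.012, -0.028, -0.017]},
  {"travel": [0.7, -0.65, -1.8], "angular": [0.012, -0.028, -0.017]},
  {"travel": [0.65, -0.65, -1.8], "angular": [0.012, -0.028, -0.017]},
])

```text
time_s: 7.28
tcp_pos: [0.4953, 0.0493, 0.3021]
orientation: [0.944, -0.321, 0.048, 0.051]
wrist_force: [0.0, -0.4, -1.0]
gripper_width: 0.0174
```

play_rows([
  {"travel": [0.6, -0.7, -1.85], "angular": [0.012, -0.028, -0.017]},
  {"travel": [0.55, -0.7, -1.85], "angular": [0.012, -0.028, -0.017]},
  {"travel": [0.5, -0.7, -1.85], "angular": [0.012, -0.028, -0.017]},
  {"travel": [0.5, -0.7, -1.85], "angular": [0.012, -0.028, -0.017]},
  {"travel": [0.45, -0.7, -1.85], "angular": [0.012, -0.028, -0.017]},
])

```text
time_s: 7.7
tcp_pos: [0.5328, 0.0719, 0.3982]
orientation: [0.961, -0.277, -0.015, -0.002]
wrist_force: [-0.6, -0.5, -1.4]
gripper_width: 0.0172
```

play_rows([
  {"travel": [0, 0, 0], "angular": [0, 0, -0.12]},
  {"travel": [0, 0, 0], "angular": [0, 0, -0.12]},
  {"travel": [0, 0, 0], "angular": [0, 0, -0.12]},
  {"travel": [0, 0, 0], "angular": [0, 0, -0.12]},
  {"travel": [0, 0, 0], "angular": [0, 0, -0.12]},
])

```text
time_s: 8.12
tcp_pos: [0.5351, 0.0723, 0.4015]
orientation: [0.999, 0.029, -0.013, -0.008]
wrist_force: [0.2, 0.4, -1.6]
gripper_width: 0.0172
```

Run:
```python
from ik import *
p,R=pose();o=ctrl.get_obs();print(p,o['qpos'].round(3),R.as_matrix().round(2).tolist(),o['gripper_width'])
```

```text
[0.5351182  0.07234461 0.40151872] [-0.516  0.144  0.321  1.639 -0.066  1.388 -1.697] [[1.0, 0.06, -0.03], [0.06, -1.0, 0.02], [-0.02, -0.02, -1.0]] 0.017153327492125947
```

play_rows([
  {"travel": [0, 0, 0], "angular": [0, 0, -0.12]},
  {"travel": [0, 0, 0], "angular": [0, 0, -0.12]},
  {"travel": [0, 0, 0], "angular": [0, 0, -0.12]},
  {"travel": [0, 0, 0], "angular": [0, 0, -0.12]},
  {"travel": [0, 0, 0], "angular": [0, 0, -0.12]},
])

```text
time_s: 8.53
tcp_pos: [0.5325, 0.0731, 0.3992]
orientation: [0.942, 0.335, -0.012, -0.012]
wrist_force: [1.1, 0.5, -2.2]
gripper_width: 0.0174
```

play_rows([
  {"travel": [0, 0, 0], "angular": [0, 0, -0.12]},
  {"travel": [0, 0, 0], "angular": [0, 0, -0.12]},
  {"travel": [0, 0, 0], "angular": [0, 0, -0.12]},
  {"travel": [0, 0, 0], "angular": [0, 0, -0.12]},
  {"travel": [0, 0, 0], "angular": [0, 0, -0.12]},
])

```text
time_s: 8.95
tcp_pos: [0.5298, 0.0739, 0.3968]
orientation: [0.793, 0.609, -0.01, -0.017]
wrist_force: [-1.0, -0.5, -1.0]
gripper_width: 0.0169
```

play_rows([
  {"travel": [0, 0, 0], "angular": [0, 0, -0.12]},
  {"travel": [0, 0, 0], "angular": [0, 0, -0.12]},
  {"travel": [0, 0, 0], "angular": [0, 0, -0.12]},
  {"travel": [0, 0, 0], "angular": [0, 0, -0.12]},
  {"travel": [0, 0, 0], "angular": [0, 0, -0.12]},
])

```text
time_s: 9.37
tcp_pos: [0.5271, 0.0746, 0.3945]
orientation: [0.568, 0.823, -0.006, -0.022]
wrist_force: [0.3, 0.3, -1.4]
gripper_width: 0.0171
```

play_rows([
  {"travel": [0, 0, 0], "angular": [0, 0, -0.12]},
  {"travel": [0, 0, 0], "angular": [0, 0, -0.12]},
  {"travel": [0, 0, 0], "angular": [0, 0, -0.12]},
  {"travel": [0, 0, 0], "angular": [0, 0, -0.12]},
  {"travel": [0, 0, 0], "angular": [0, 0, -0.12]},
])

```text
time_s: 9.78
tcp_pos: [0.5246, 0.0753, 0.3921]
orientation: [0.287, 0.958, -0.0, -0.025]
wrist_force: [-0.3, 0.0, -1.9]
gripper_width: 0.0173
```

play_rows([
  {"travel": [0, 0, 0], "angular": [0, 0, -0.12]},
  {"travel": [0, 0, 0], "angular": [0, 0, -0.12]},
  {"travel": [0, 0, 0], "angular": [0, 0, -0.12]},
  {"travel": [0, 0, 0], "angular": [0, 0, -0.12]},
  {"travel": [0, 0, 0], "angular": [0, 0, -0.12]},
])

```text
time_s: 10.2
tcp_pos: [0.522, 0.076, 0.3899]
orientation: [-0.021, 0.999, 0.007, -0.027]
wrist_force: [-1.1, 0.3, -2.0]
gripper_width: 0.017
```

Run:
```python
from ik import *
p,R=pose();o=ctrl.get_obs();print(p,o['qpos'].round(3),R.as_matrix().round(2).tolist(),o['gripper_width'])
```

```text
[0.52200316 0.07597948 0.38986102] [-0.292  0.147  0.052  1.652 -0.033  1.392  1.379] [[-1.0, -0.04, -0.05], [-0.04, 1.0, 0.01], [0.05, 0.02, -1.0]] 0.017011883284597202
```

Run:
```python
from ik import *
from scipy.spatial.transform import Slerp
p,R=pose();q=np.array(ctrl.get_obs()['qpos'])
pt,Rt=target(-.22,0,.22,.6);mid=np.array([.47,.05,.25])
print((R.inv()*Rt).as_rotvec())
s=Slerp([0,1],Rn.concatenate([R,Rt]))
for k in range(1,11):
    a=k/10;q,er=IK(p+(mid-p)*a,s(a),q,.02);print(q.round(2),round(er,3))
q,er=IK(pt,Rt,q,.02);print(q.round(2),er)
p1,R1=plan(p,R,mid,Rt,15)
```

```text
[ 0.65426979  0.45805446 -1.69084607]
[-0.31  0.17  0.03  1.66  0.03  1.42  1.5 ] 0.0
[-0.32  0.19  0.01  1.67  0.09  1.43  1.62] 0.0
[-0.34  0.21 -0.02  1.69  0.16  1.44  1.73] 0.0
[-0.36  0.22 -0.04  1.71  0.23  1.44  1.84] 0.0
[-0.38  0.23 -0.07  1.75  0.3   1.43  1.94] 0.0
[-0.4   0.24 -0.1   1.8   0.38  1.41  2.04] 0.0
[-0.42  0.24 -0.13  1.85  0.45  1.39  2.13] 0.0
[-0.44  0.24 -0.15  1.91  0.53  1.35  2.21] 0.0
[-0.46  0.24 -0.18  1.97  0.61  1.32  2.29] 0.0
[-0.48  0.24 -0.21  2.04  0.69  1.28  2.36] 0.0
[-0.5   0.47 -0.18  2.16  0.84  1.03  2.1 ] 0.00022610565112654539
1.01 cm/row 0.125 rad/row
[{"travel": [0.3, -0.17, 0.95], "angular": [0.0436, 0.0305, -0.1127]}, {"travel": [0.29, -0.1, 0.96], "angular": [0.0436, 0.0305, -0.1127]}, {"travel": [0.27, -0.02, 0.97], "angular": [0.0436, 0.0305, -0.1127]}, {"travel": [0.24, 0.05, 0.98], "angular": [0.0436, 0.0305, -0.1127]}, {"travel": [0.2, 0.11, 0.98], "angular": [0.0436, 0.0305, -0.1127]}]
[{"travel": [0.15, 0.18, 0.98], "angular": [0.0436, 0.0305, -0.1127]}, {"travel": [0.1, 0.23, 0.98], "angular": [0.0436, 0.0305, -0.1127]}, {"travel": [0.04, 0.28, 0.97], "angular": [0.0436, 0.0305, -0.1127]}, {"travel": [-0.03, 0.33, 0.95], "angular": [0.0436, 0.0305, -0.1127]}, {"travel": [-0.09, 0.36, 0.94], "angular": [0.0436, 0.0305, -0.1127]}]
[{"travel": [-0.16, 0.39, 0.92], "angular": [0.0436, 0.0305, -0.1127]}, {"travel": [-0.24, 0.4, 0.89], "angular": [0.0436, 0.0305, -0.1127]}, {"travel": [-0.31, 0.41, 0.87], "angular": [0.0436, 0.0305, -0.1127]}, {"travel": [-0.38, 0.41, 0.84], "angular": [0.0436, 0.0305, -0.1127]}, {"travel": [-0.45, 0.4, 0.81], "angular": [0.0436, 0.0305, -0.1127]}]
```

Feasible. Go.

play_rows([
  {"travel": [0.3, -0.1, 0.8], "angular": [0.043, 0.03, -0.112]},
  {"travel": [0.3, -0.1, 0.8], "angular": [0.043, 0.03, -0.112]},
  {"travel": [0.3, 0, 0.8], "angular": [0.043, 0.03, -0.112]},
  {"travel": [0.25, 0, 0.8], "angular": [0.043, 0.03, -0.112]},
  {"travel": [0.2, 0.1, 0.8], "angular": [0.043, 0.03, -0.112]},
])

```text
time_s: 10.62
tcp_pos: [0.5044, 0.0652, 0.3516]
orientation: [-0.302, 0.944, -0.093, -0.095]
wrist_force: [0.8, 0.6, -3.0]
gripper_width: 0.0171
```

play_rows([
  {"travel": [0.15, 0.2, 0.8], "angular": [0.043, 0.03, -0.112]},
  {"travel": [0.1, 0.2, 0.8], "angular": [0.043, 0.03, -0.112]},
  {"travel": [0, 0.3, 0.8], "angular": [0.043, 0.03, -0.112]},
  {"travel": [0, 0.3, 0.8], "angular": [0.043, 0.03, -0.112]},
  {"travel": [-0.1, 0.3, 0.8], "angular": [0.043, 0.03, -0.112]},
])

```text
time_s: 11.03
tcp_pos: [0.4875, 0.06, 0.3094]
orientation: [-0.554, 0.797, -0.184, -0.155]
wrist_force: [-0.6, -0.8, -2.0]
gripper_width: 0.0176
```

play_rows([
  {"travel": [-0.15, 0.4, 0.8], "angular": [0.043, 0.03, -0.112]},
  {"travel": [-0.2, 0.4, 0.8], "angular": [0.043, 0.03, -0.112]},
  {"travel": [-0.3, 0.4, 0.8], "angular": [0.043, 0.03, -0.112]},
  {"travel": [-0.35, 0.4, 0.8], "angular": [0.043, 0.03, -0.112]},
  {"travel": [-0.4, 0.4, 0.8], "angular": [0.043, 0.03, -0.112]},
])

```text
time_s: 11.45
tcp_pos: [0.4686, 0.0548, 0.2629]
orientation: [0.753, -0.572, 0.257, 0.198]
wrist_force: [0.2, -0.2, -2.0]
gripper_width: 0.0174
```

Run:
```python
from ik import *
p,R=pose();o=ctrl.get_obs();print(p,o['qpos'].round(3));ringnow()
go(*target(-.22,0,.22,.6),10)
```

```text
[0.46855433 0.05478596 0.26288147] [-0.481  0.219 -0.212  2.027  0.668  1.29   2.397]
ring hook xyz mm [-235.3    8.   377.8] tau 0.613 side 0.008 yawerr -0.005
1.6 cm/row 0.002 rad/row
[{"travel": [-0.84, 0.07, 1.36], "angular": [-0.0003, 0.0013, 0.0009]}, {"travel": [-0.84, 0.07, 1.36], "angular": [-0.0003, 0.0013, 0.0009]}, {"travel": [-0.85, 0.07, 1.35], "angular": [-0.0003, 0.0013, 0.0009]}, {"travel": [-0.85, 0.07, 1.35], "angular": [-0.0003, 0.0013, 0.0009]}, {"travel": [-0.85, 0.07, 1.35], "angular": [-0.0003, 0.0013, 0.0009]}]
[{"travel": [-0.85, 0.07, 1.35], "angular": [-0.0003, 0.0013, 0.0009]}, {"travel": [-0.85, 0.07, 1.35], "angular": [-0.0003, 0.0013, 0.0009]}, {"travel": [-0.85, 0.07, 1.35], "angular": [-0.0003, 0.0013, 0.0009]}, {"travel": [-0.86, 0.07, 1.35], "angular": [-0.0003, 0.0013, 0.0009]}, {"travel": [-0.86, 0.07, 1.35], "angular": [-0.0003, 0.0013, 0.0009]}]
```

Excellent tracking. Descend to the pre-insert pose, then look from top and side.

play_rows([
  {"travel": [-0.85, 0.07, 1.4], "angular": [0, 0.001, 0.001]},
  {"travel": [-0.85, 0.07, 1.4], "angular": [0, 0.001, 0.001]},
  {"travel": [-0.85, 0.07, 1.4], "angular": [0, 0.001, 0.001]},
  {"travel": [-0.85, 0.07, 1.4], "angular": [0, 0.001, 0.001]},
  {"travel": [-0.85, 0.07, 1.4], "angular": [0, 0.001, 0.001]},
])

```text
time_s: 11.87
tcp_pos: [0.4638, 0.0474, 0.1779]
orientation: [0.756, -0.568, 0.259, 0.197]
wrist_force: [0.0, 0.3, -1.5]
gripper_width: 0.0172
```

play_rows([
  {"travel": [-0.85, 0.07, 1.4], "angular": [0, 0.001, 0.001]},
  {"travel": [-0.85, 0.07, 1.4], "angular": [0, 0.001, 0.001]},
  {"travel": [-0.85, 0.07, 1.4], "angular": [0, 0.001, 0.001]},
  {"travel": [-0.7, 0.07, 1.0], "angular": [0, 0.001, 0.001]},
  {"travel": [-0.2, 0, 0.4], "angular": [0, 0, 0]},
])

```text
time_s: 12.28
tcp_pos: [0.4604, 0.0401, 0.1066]
orientation: [0.755, -0.569, 0.259, 0.197]
wrist_force: [0.2, -0.5, -1.4]
gripper_width: 0.0175
```

```bash
cat > look.py <<'E'
from ik import *
import sys
def look(tag):
    p,R=pose();ringnow();r=p+R.apply(r_t)
    a=cv2.imread('x') 
    b=cv2.cvtColor(ctrl.snapshot('top'),cv2.COLOR_RGB2BGR);cv2.imwrite(f'pics/{tag}_t.png',b)
    a=cv2.cvtColor(ctrl.snapshot('side'),cv2.COLOR_RGB2BGR);cv2.imwrite(f'pics/{tag}_s.png',a)
    o=np.zeros((560,800,3),np.uint8)
    o[:,:400]=cv2.resize(b[140:340,380:523],(400,560),interpolation=3)   # x2.8
    o[:,402:800]=cv2.resize(a[200:360,255:369],(398,560),interpolation=3)    # x3.5
    cv2.imwrite(f'pics/{tag}.png',cv2.convertScaleAbs(o,alpha=1.6))
    print('pred ring px top',proj('top',r),'side',proj('side',r))
if __name__=='__main__':look(sys.argv[1])
E
python3 look.py l1
```

```text
ring hook xyz mm [-223.5   -3.   221.7] tau 0.611 side 0.012 yawerr -0.012
pred ring px top [370.73426452 288.58060784] side [271.95227806 252.11741224][ WARN:0@0.758] global loadsave.cpp:275 findDecoder imread_('x'): can't open/read file: check file path/integrity
```

View pics/l1.png

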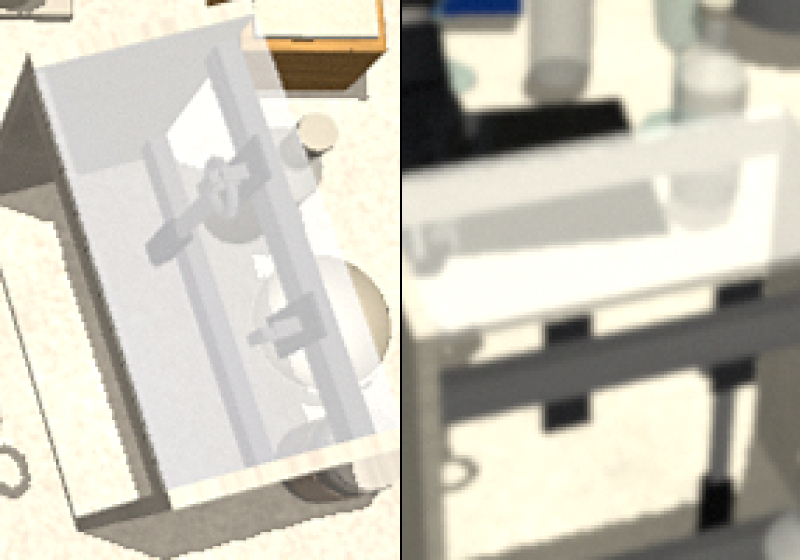

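Run:
```python
from ik import *
T=lambda x,y,z:onz('top',380+x/2.797,140+y/2.8,z)
S=lambda x,y,z:onz('side',255+(x-402)/3.491,200+y/3.5,z)
hk=lambda r:np.round([(r-H)@f*1e3,(r-H)@s*1e3],1)
for z in(.276,.279,.282):
  print(z,'plate top: T',hk(T(314,290,z)),hk(T(327,340,z)),'S',hk(S(545,319,z)),hk(S(590,317,z)))
print('tip T z.255',hk(T(251,338,.255)),'z.262',hk(T(251,338,.262)))
print('rail top back edges T z.265',hk(T(375,432,.265)),hk(T(218,50,.265)))
print('wall front corner +y top .305',hk(T(35,62,.305)),'-y',hk(T(170,508,.305)),'bottom',hk(T(80,528,0)))
p,R=pose();r=p+R.apply(r_t)
for n,o_,c_ in(('top','top0','l1_t'),('side','side0','l1_s')):
    a=cv2.imread(f'pics/{o_}.png').astype(int);b=cv2.imread(f'pics/{c_}.png').astype(int);d=np.abs(a-b).max(2)
    u,v=proj(n,r).astype(int);m=d[v-26:v+27,u-26:u+27];print(n,u,v)
    for row in m[::2]:print(''.join('#' if x>60 else '+' if x>25 else '.' for x in row))
```

```text
0.276 plate top: T [ 1.1 15.4] [ -1.5 -17.4] S [ -7.8 -12.6] [-1.5 12.5]
0.279 plate top: T [-0.2 15. ] [ -2.8 -17.7] S [ -4.5 -13.7] [ 1.8 11.3]
0.282 plate top: T [-1.5 14.6] [ -4.1 -18. ] S [ -1.1 -14.8] [ 5.2 10.1]
tip T z.255 [-40.1  -2.1] z.262 [-42.7  -2.8]
rail top back edges T z.265 [ 13.2 -80. ] [ -2.9 190.1]
wall front corner +y top .305 [-135.8  197.9] -y [-137.6  -92.9] bottom [-132.7  -91.2]
top 370 288
.....................................................
.....................................................
.....................................................
.....................................................
.....................................................
.....................................................
.....................................................
........................++++.........................
.....................+###+++++++.....................
...................+#########+++#+...................
..................+#+##......++++++..................
..................+++#+.......++++++.................
..................+++#.........
[... 1549 characters left out ...]
....................................................
.....................................................
.....................................................
.....................................................
.....................................................
.....................................................
.....................................................
.....................................................
.....................................................
.....................................................
.....................................................
.............++++++++................................
............++++++++.................................
```

```bash
sed -i 's/^H=.*/H=np.array([.543,-.247,.240]);/; s/^def target/H=H-s*.0012\ndef target/' k.py; sed -i 's/^H=np.array(\[.543,-.247,.240\]);/&cy=-1.311/' k.py; sed -n 5,10p k.py
python3 - <<'E'
from ik import *
ringnow();p1,R1=go(*target(-.18,0,.215,.25),10)
p2,R2=plan(p1,R1,*target(-.06,0,.215,.2),10)
q=np.array(ctrl.get_obs()['qpos'])
for T in((-.18,0,.215,.25),(-.06,0,.215,.2),(-.055,0,.255,.2),(-.02,0,.255,.15),(-.02,0,.21,.1)):
    q,er=IK(*target(*T),q,.02);print(q.round(2),round(er,4))
E
```

```text
ring0=np.array([.452,.272,.013])+RO.apply([.145,0,0])
r_t=R0.inv().apply(ring0-p0); O_t=R0.inv()*RO   # ring point & opener orientation in tool
H=np.array([.543,-.247,.240]);cy=-1.311
f=np.array([np.cos(cy),np.sin(cy),0]);s=np.array([-np.sin(cy),np.cos(cy),0]);up=np.array([0,0,1.])
H=H-s*.0012
def target(xh,yh,z,tau):
ring hook xyz mm [-223.2   -1.5  222.7] tau 0.611 side 0.012 yawerr -0.012
0.93 cm/row 0.036 rad/row
[{"travel": [0.53, -0.02, 0.76], "angular": [-0.0011, 0.0361, 0.0013]}, {"travel": [0.51, -0.02, 0.78], "angular": [-0.0011, 0.0361, 0.0013]}, {"travel": [0.48, -0.02, 0.79], "angular": [-0.0011, 0.0361, 0.0013]}, {"travel": [0.45, -0.02, 0.81], "angular": [-0.0011, 0.0361, 0.0013]}, {"travel": [0.42, -0.02, 0.83], "angular": [-0.0011, 0.0361, 0.0013]}]
[{"travel": [0.39, -0.02, 0.84], "angular": [-0.0011, 0.0361, 0.0013]}, {"travel": [0.36, -0.02, 0.85], "angular": [-0.0011, 0.0361, 0.0013]}, {"travel": [0.33, -0.03, 0.87], "angular": [-0.0011, 0.0361, 0.0013]}, {"travel": [0.3, -0.03, 0.88], "angular": [-0.0011, 0.0361, 0.0013]}, {"travel": [0.26, -0.03, 0.89], "angula
[... 239 characters left out ...]
-0.0]}, {"travel": [0.63, 0.0, 1.1], "angular": [-0.0, 0.005, -0.0]}, {"travel": [0.63, 0.0, 1.1], "angular": [-0.0, 0.005, -0.0]}]
[{"travel": [0.62, 0.0, 1.11], "angular": [-0.0, 0.005, -0.0]}, {"travel": [0.61, 0.0, 1.11], "angular": [-0.0, 0.005, -0.0]}, {"travel": [0.61, 0.0, 1.11], "angular": [-0.0, 0.005, -0.0]}, {"travel": [0.6, 0.0, 1.11], "angular": [-0.0, 0.005, -0.0]}, {"travel": [0.6, 0.0, 1.12], "angular": [-0.0, 0.005, -0.0]}]
[-0.59  0.68 -0.04  2.19  1.09  1.16  1.84] 0.0002
[-0.44  0.72  0.08  2.22  1.32  1.06  1.81] 0.0002
[-0.44  0.63  0.08  2.23  1.3   1.08  1.91] 0.0001
[-0.4   0.67  0.13  2.22  1.39  1.07  1.87] 0.0001
[-0.4   0.81  0.13  2.2   1.45  1.09  1.73] 0.0001
```

play_rows([
  {"travel": [0.55, 0, 0.75], "angular": [-0.001, 0.036, 0.001]},
  {"travel": [0.5, 0, 0.8], "angular": [-0.001, 0.036, 0.001]},
  {"travel": [0.5, 0, 0.8], "angular": [-0.001, 0.036, 0.001]},
  {"travel": [0.45, 0, 0.8], "angular": [-0.001, 0.036, 0.001]},
  {"travel": [0.4, 0, 0.8], "angular": [-0.001, 0.036, 0.001]},
])

```text
time_s: 12.8
tcp_pos: [0.4772, -0.0007, 0.0992]
orientation: [0.725, -0.553, 0.329, 0.245]
wrist_force: [0.2, 0.8, -1.4]
gripper_width: 0.0174
```

play_rows([
  {"travel": [0.4, 0, 0.85], "angular": [-0.001, 0.036, 0.001]},
  {"travel": [0.35, 0, 0.85], "angular": [-0.001, 0.036, 0.001]},
  {"travel": [0.3, 0, 0.85], "angular": [-0.001, 0.036, 0.001]},
  {"travel": [0.3, 0, 0.9], "angular": [-0.001, 0.036, 0.001]},
  {"travel": [0.1, 0, 0.3], "angular": [0, 0.02, 0]},
])

```text
time_s: 13.22
tcp_pos: [0.4919, -0.036, 0.0909]
orientation: [0.692, -0.535, 0.39, 0.288]
wrist_force: [-1.0, -0.4, -1.8]
gripper_width: 0.0176
```

Run:
```python
from ik import *
ringnow();p1,R1=go(*target(-.065,0,.215,.22),10)
o=ctrl.get_obs();print(o['wrist_force'],o['qpos'].round(2))
```

```text
ring hook xyz mm [-185.7    4.9  224.8] tau 0.262 side -0.018 yawerr -0.011
1.27 cm/row 0.005 rad/row
[{"travel": [0.58, 0.08, 1.13], "angular": [-0.0015, 0.0042, -0.0015]}, {"travel": [0.57, 0.08, 1.13], "angular": [-0.0015, 0.0042, -0.0015]}, {"travel": [0.57, 0.08, 1.13], "angular": [-0.0015, 0.0042, -0.0015]}, {"travel": [0.56, 0.08, 1.14], "angular": [-0.0015, 0.0042, -0.0015]}, {"travel": [0.56, 0.08, 1.14], "angular": [-0.0015, 0.0042, -0.0015]}]
[{"travel": [0.55, 0.08, 1.14], "angular": [-0.0015, 0.0042, -0.0015]}, {"travel": [0.55, 0.08, 1.14], "angular": [-0.0015, 0.0042, -0.0015]}, {"travel": [0.54, 0.08, 1.15], "angular": [-0.0015, 0.0042, -0.0015]}, {"travel": [0.54, 0.08, 1.15], "angular": [-0.0015, 0.0042, -0.0015]}, {"travel": [0.53, 0.08, 1.15], "angular": [-0.0015, 0.0042, -0.0015]}]
[-0.96257919 -0.43822255 -1.76702479] [-0.6   0.66 -0.05  2.18  1.08  1.17  1.85]
```

play_rows([
  {"travel": [0.58, 0.08, 1.15], "angular": [-0.002, 0.004, -0.002]},
  {"travel": [0.58, 0.08, 1.15], "angular": [-0.002, 0.004, -0.002]},
  {"travel": [0.56, 0.08, 1.15], "angular": [-0.002, 0.004, -0.002]},
  {"travel": [0.56, 0.08, 1.15], "angular": [-0.002, 0.004, -0.002]},
  {"travel": [0.56, 0.08, 1.15], "angular": [-0.002, 0.004, -0.002]},
])

```text
time_s: 13.63
tcp_pos: [0.5082, -0.0999, 0.0855]
orientation: [0.691, -0.53, 0.393, 0.296]
wrist_force: [-0.2, 0.3, -1.6]
gripper_width: 0.0176
```

play_rows([
  {"travel": [0.56, 0.08, 1.15], "angular": [-0.001, 0.004, -0.001]},
  {"travel": [0.56, 0.08, 1.15], "angular": [-0.001, 0.004, -0.001]},
  {"travel": [0.55, 0.08, 1.15], "angular": [-0.001, 0.004, -0.001]},
  {"travel": [0.55, 0.08, 1.0], "angular": [-0.001, 0.004, -0.001]},
  {"travel": [0.2, 0, 0.2], "angular": [0, 0, 0]},
])

```text
time_s: 14.05
tcp_pos: [0.5181, -0.1631, 0.084]
orientation: [0.685, -0.529, 0.397, 0.305]
wrist_force: [-0.8, 0.8, -1.3]
gripper_width: 0.0176
```

```bash
python3 - <<'E'
from ik import *
ringnow();p1,R1=go(*target(-.055,0,.255,.2),5)
o=ctrl.get_obs();print(o['wrist_force'],o['ft_torque'],o['qpos'].round(2))
E
sed -i '/imread(.x.)/d; s/140:340,380:523/140:340,380:523/' look.py; python3 look.py l2
```

```text
ring hook xyz mm [-61.1  -0.4 218.9] tau 0.225 side -0.004 yawerr 0.003
0.73 cm/row 0.005 rad/row
[{"travel": [0.71, 0.0, -0.19], "angular": [0.0004, 0.0051, -0.001]}, {"travel": [0.71, 0.0, -0.18], "angular": [0.0004, 0.0051, -0.001]}, {"travel": [0.71, 0.0, -0.18], "angular": [0.0004, 0.0051, -0.001]}, {"travel": [0.71, 0.0, -0.18], "angular": [0.0004, 0.0051, -0.001]}, {"travel": [0.71, 0.0, -0.17], "angular": [0.0004, 0.0051, -0.001]}]
[-0.77668184  0.7577619  -1.26084132] [ 1.2104623   0.32267907 -0.02309518] [-0.44  0.69  0.07  2.22  1.3   1.05  1.84]
ring hook xyz mm [-61.1  -0.4 218.9] tau 0.225 side -0.004 yawerr 0.003
pred ring px top [453.10131406 266.79005992] side [293.08346356 295.09367448]
```

View pics/l2.png

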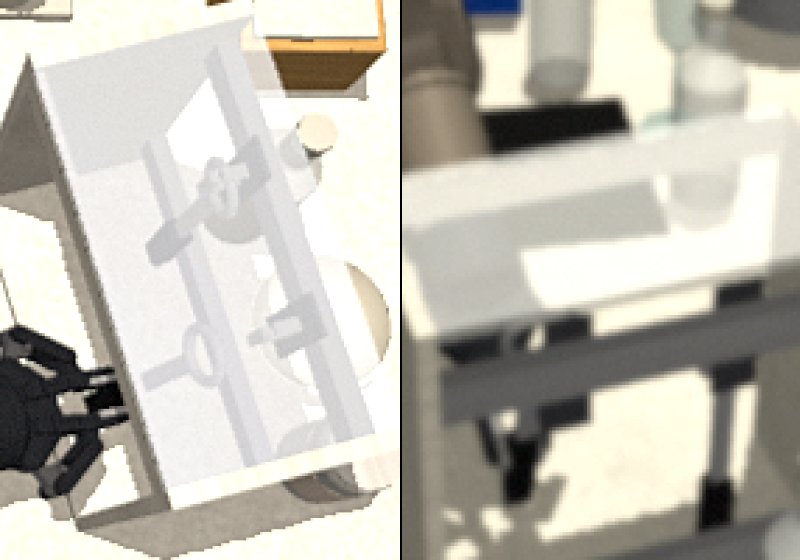

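Run:
```python
from ik import *
p,R=pose();M=np.array(ctrl.camera_params('wrist')['mount']);cw=p+R.apply(M[:3,3])
print('cam hook',(cw-H)@f,(cw-H)@s,cw[2])
o=np.zeros((560,800,3),np.uint8)
for i,n in enumerate(('top','side')):
    a=cv2.imread(f'pics/l2_{n[0]}.png');u,v=proj(n,cw).astype(int);print(n,u,v)
    x0,y0=max(u-60,0),max(v-80,0);c=a[y0:y0+160,x0:x0+114]
    c=cv2.convertScaleAbs(c,alpha=2.2);c=cv2.resize(c,(c.shape[1]*7//2,560),interpolation=3)
    cv2.circle(c,(int((u-x0)*3.5),int((v-y0)*3.5)),6,(0,0,255),1);o[:,i*401:i*401+c.shape[1]]=c[:,:399]
cv2.imwrite('pics/cam.png',o)
```

```text
cam hook -0.17197906808605945 -0.0012316901399830073 0.2254469786295814
top 397 281
side 278 263
```

View pics/cam.png

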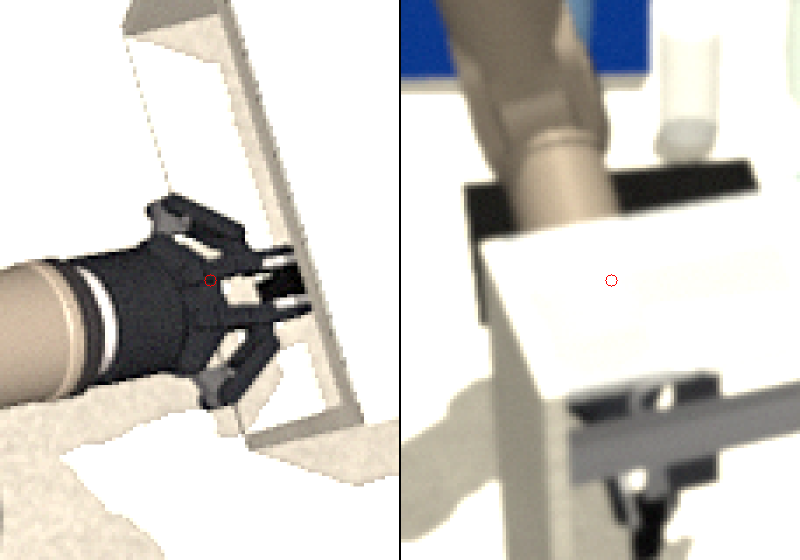

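Run:
```python
from ik import *
ringnow();p1,R1=go(*target(-.072,0,.257,.6),15)
p2,R2=plan(p1,R1,*target(-.0287,0,.257,.6),5)
q=np.array(ctrl.get_obs()['qpos'])
for T in((-.072,0,.257,.6),(-.0287,0,.257,.6),(-.0287,0,.23,.6),(-.024,0,.22,.3)):
    q,er=IK(*target(*T),q,.02);print(q.round(2),round(er,4))
```

```text
ring hook xyz mm [-6.250e+01  2.000e-01  2.188e+02] tau 0.227 side -0.005 yawerr 0.002
0.54 cm/row 0.025 rad/row
[{"travel": [0.14, 0.0, -0.52], "angular": [0.0, -0.0249, -0.0003]}, {"travel": [0.13, 0.0, -0.52], "angular": [0.0, -0.0249, -0.0003]}, {"travel": [0.11, 0.0, -0.53], "angular": [0.0, -0.0249, -0.0003]}, {"travel": [0.1, 0.0, -0.53], "angular": [0.0, -0.0249, -0.0003]}, {"travel": [0.09, 0.0, -0.53], "angular": [0.0, -0.0249, -0.0003]}]
[{"travel": [0.08, 0.0, -0.53], "angular": [0.0, -0.0249, -0.0003]}, {"travel": [0.06, 0.01, -0.53], "angular": [0.0, -0.0249, -0.0003]}, {"travel": [0.05, 0.01, -0.54], "angular": [0.0, -0.0249, -0.0003]}, {"travel": [0.04, 0.01, -0.54], "angular": [0.0, -0.0249, -0.0003]}, {"travel": [0.02, 0.01, -0.54], "angular": [0.0, -0.0249, -0.0003]}]
[{"travel": [0.01, 0.01, -0.54], "angular": [0.0, -0.0249, -0.0003]}, {"travel": [-0.0, 0.01, -0.54], "angular": [0.0, -0.0249, -0.0003]}, {"travel": [-0.02, 0.01, -0.54], "angular": [0.0, -0.0249, -0.0003]}, {"travel": [-0.03, 0.0, -0.54], "angular": [0.0, -0.0249, -0.0003]}, {"travel": [-0.05, 0.0, -0.54], "angular": [0.0, -0.0249, -0.0003]}]
0.87 cm/row 0.0 rad/row
[{"travel": [0.68, 0.0, 0.54], "angular": [0.0, 0.0, 0.0]}, {"travel": [0.68, 0.0, 0.54], "angular": [0.0, 0.0, 0.0]}, {"travel": [0.68, 0.0, 0.54], "angular": [0.0, 0.0, 0.0]}, {"travel": [0.68, 0.0, 0.54], "angular": [0.0, 0.0, 0.0]}, {"travel": [0.68, 0.0, 0.54], "angular": [0.0, 0.0, 0.0]}]
[-0.29  0.37 -0.05  2.19  0.94  0.91  2.34] 0.0005
[-0.23  0.38 -0.01  2.18  0.98  0.86  2.39] 0.0
[-0.24  0.43 -0.01  2.19  1.03  0.82  2.32] 0.0001
[-0.35  0.64  0.07  2.22  1.33  0.97  1.92] 0.0003
```

play_rows([
  {"travel": [0.2, 0, -0.75], "angular": [0, -0.037, 0]},
  {"travel": [0.2, 0, -0.8], "angular": [0, -0.037, 0]},
  {"travel": [0.15, 0, -0.8], "angular": [0, -0.037, 0]},
  {"travel": [0.12, 0, -0.8], "angular": [0, -0.037, 0]},
  {"travel": [0.1, 0, -0.8], "angular": [0, -0.037, 0]},
], newtons=120)

```text
time_s: 14.57
tcp_pos: [0.5102, -0.1291, 0.1108]
orientation: [0.723, -0.553, 0.328, 0.252]
wrist_force: [-0.0, -0.8, -1.5]
gripper_width: 0.0167
```

play_rows([
  {"travel": [0.1, 0, -0.8], "angular": [0, -0.037, 0]},
  {"travel": [0.05, 0, -0.8], "angular": [0, -0.037, 0]},
  {"travel": [0, 0, -0.8], "angular": [0, -0.037, 0]},
  {"travel": [0, 0, -0.8], "angular": [0, -0.037, 0]},
  {"travel": [0, 0, -0.4], "angular": [0, -0.02, 0]},
])

```text
time_s: 14.98
tcp_pos: [0.5039, -0.099, 0.1403]
orientation: [0.752, -0.571, 0.263, 0.199]
wrist_force: [0.1, 0.5, -2.0]
gripper_width: 0.0169
```

Run:
```python
from ik import *
ringnow();p1,R1=go(*target(-.072,0,.257,.6),5)
p1,R1=go(*target(-.0287,0,.257,.6),5)
o=ctrl.get_obs();print(o['wrist_force'],o['ft_torque'],o['joint_vel'].round(3))
```

```text
ring hook xyz mm [-78.9   3.6 256. ] tau 0.602 side 0.006 yawerr -0.011
0.16 cm/row 0.002 rad/row
[{"travel": [0.12, 0.06, 0.08], "angular": [-0.0017, 0.0004, 0.0017]}, {"travel": [0.12, 0.06, 0.08], "angular": [-0.0017, 0.0004, 0.0017]}, {"travel": [0.12, 0.06, 0.08], "angular": [-0.0017, 0.0004, 0.0017]}, {"travel": [0.12, 0.06, 0.08], "angular": [-0.0017, 0.0004, 0.0017]}, {"travel": [0.12, 0.06, 0.08], "angular": [-0.0017, 0.0004, 0.0017]}]
1.01 cm/row 0.002 rad/row
[{"travel": [0.8, 0.07, 0.61], "angular": [-0.0017, 0.0004, 0.0017]}, {"travel": [0.8, 0.07, 0.61], "angular": [-0.0017, 0.0004, 0.0017]}, {"travel": [0.8, 0.07, 0.62], "angular": [-0.0017, 0.0004, 0.0017]}, {"travel": [0.8, 0.06, 0.62], "angular": [-0.0017, 0.0004, 0.0017]}, {"travel": [0.8, 0.06, 0.62], "angular": [-0.0017, 0.0004, 0.0017]}]
[ 0.05037884  0.45408131 -1.97767687] [0.78119467 0.18870332 0.02238687] [ 0.118 -0.171 -0.083 -0.043 -0.3   -0.064  0.359]
```

play_rows([
  {"travel": [0.5, 0.06, 0.4], "angular": [-0.001, 0, 0.001]},
  {"travel": [0.5, 0.06, 0.4], "angular": [-0.001, 0, 0.001]},
  {"travel": [0.5, 0.06, 0.4], "angular": [-0.001, 0, 0.001]},
  {"travel": [0.4, 0.05, 0.3], "angular": [-0.001, 0, 0.001]},
  {"travel": [0.4, 0.05, 0.3], "angular": [-0.001, 0, 0.001]},
])

```text
time_s: 15.4
tcp_pos: [0.5096, -0.1282, 0.1413]
orientation: [0.751, -0.572, 0.263, 0.199]
wrist_force: [1.0, 0.2, -2.2]
gripper_width: 0.0173
```

play_rows([
  {"travel": [0.3, 0, 0.25], "angular": [0, 0, 0]},
  {"travel": [0.3, 0, 0.25], "angular": [0, 0, 0]},
  {"travel": [0.2, 0, 0.15], "angular": [0, 0, 0]},
  {"travel": [0.1, 0, 0.1], "angular": [0, 0, 0]},
  {"travel": [0, 0, 0], "angular": [0, 0, 0]},
])

```text
time_s: 15.82
tcp_pos: [0.5118, -0.143, 0.1395]
orientation: [0.75, -0.573, 0.262, 0.201]
wrist_force: [-0.4, 0.3, -1.7]
gripper_width: 0.0167
```

Run:
```python
from ik import *
ringnow();p1,R1=go(*target(-.0287,0,.257,.6),5)
o=ctrl.get_obs();print(o['wrist_force'],o['ft_torque'],o['joint_vel'].round(3))
```

```text
ring hook xyz mm [-3.450e+01 -2.000e-01  2.553e+02] tau 0.601 side 0.005 yawerr -0.003
0.12 cm/row 0.001 rad/row
[{"travel": [0.11, -0.02, 0.05], "angular": [-0.0004, 0.0002, 0.0011]}, {"travel": [0.11, -0.02, 0.05], "angular": [-0.0004, 0.0002, 0.0011]}, {"travel": [0.11, -0.02, 0.05], "angular": [-0.0004, 0.0002, 0.0011]}, {"travel": [0.11, -0.02, 0.05], "angular": [-0.0004, 0.0002, 0.0011]}, {"travel": [0.11, -0.02, 0.05], "angular": [-0.0004, 0.0002, 0.0011]}]
[-0.44912739  0.30997297 -1.73604576] [0.937938   0.22147839 0.01160293] [ 0.002  0.003 -0.001  0.001  0.    -0.001 -0.002]
```

play_rows([
  {"travel": [0.2, 0, 0.05], "angular": [0, 0, 0]},
  {"travel": [0.2, 0, 0.05], "angular": [0, 0, 0]},
  {"travel": [0.2, 0, 0.05], "angular": [0, 0, 0]},
  {"travel": [0.1, 0, 0.05], "angular": [0, 0, 0]},
  {"travel": [0, 0, 0], "angular": [0, 0, 0]},
])

```text
time_s: 16.23
tcp_pos: [0.514, -0.1494, 0.1425]
orientation: [0.751, -0.572, 0.262, 0.201]
wrist_force: [-0.1, 0.2, -1.9]
gripper_width: 0.0166
```

```bash
sed -i 's/140:340,380:523/200:300,438:509/' look.py; python3 look.py l3
python3 - <<'E'
from ik import *
o=ctrl.get_obs();print(o['wrist_force'],o['ft_torque'])
# predicted crop px for hook landmarks
for n,x,z in(('bar',None,0),('tip inner',-.024,.255),('tip outer',-.030,.255),('flap end',-.020,.253)):
    if x is None:
        p,R=pose();O=(R*O_t).as_matrix();X=p+R.apply(r_t)+O[:,0]*.019
    else: X=H*[1,1,0]+f*x+up*z
    u,v=proj('top',X);print(n,((u-438)*5.63).round(),((v-200)*5.6).round())
E
```

```text
ring hook xyz mm [-27.7   0.4 258.3] tau 0.601 side 0.005 yawerr -0.005
pred ring px top [476.61874159 258.02721642] side [298.40778546 290.58633215]
[-0.74442634 -0.85287397 -2.1050372 ] [0.84107432 0.23688715 0.01280561]
bar 265.0 307.0
tip inner 225.0 325.0
tip outer 208.0 330.0
flap end 235.0 324.0
```

View pics/l3.png

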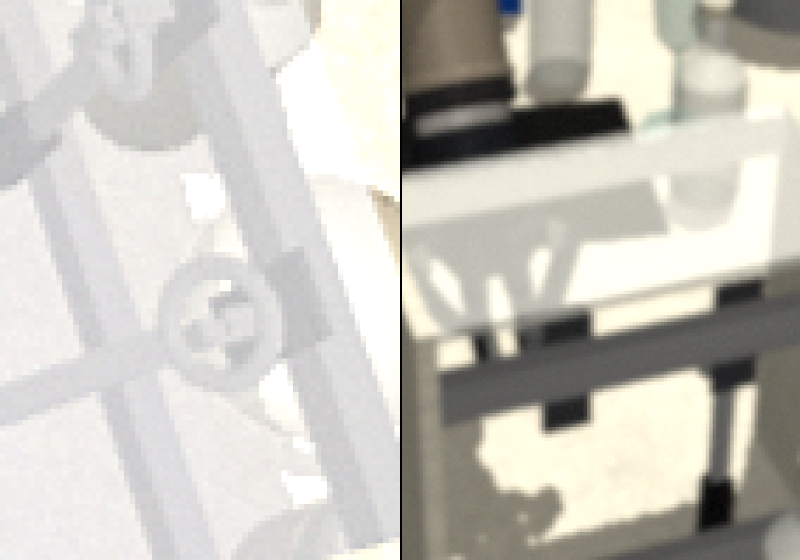

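play_rows([
  {"travel": [-0.12, 0, 0.16], "angular": [0, 0, 0]},
  {"travel": [-0.12, 0, 0.16], "angular": [0, 0, 0]},
  {"travel": [-0.12, 0, 0.16], "angular": [0, 0, 0]},
  {"travel": [-0.12, 0, 0.16], "angular": [0, 0, 0]},
  {"travel": [-0.12, 0, 0.16], "angular": [0, 0, 0]},
])

```text
time_s: 16.75
tcp_pos: [0.5142, -0.149, 0.1317]
orientation: [0.751, -0.572, 0.262, 0.201]
wrist_force: [0.6, 0.0, -1.8]
gripper_width: 0.0168
```

```bash
cat > st.py <<'E'
from ik import *
ringnow();o=ctrl.get_obs();p,R=pose();O=(R*O_t).as_matrix();b=p+R.apply(r_t)+O[:,0]*.019
print('bar x,z',round((b-H)@f*1e3,1),round(b[2]*1e3,1),'F hook xyz',np.round([o['wrist_force']@f,o['wrist_force']@s,o['wrist_force'][2]],1),'M',np.round([o['ft_torque']@f,o['ft_torque']@s],2),'t',o['time_s'],o['joint_vel'].round(3),o['gripper_width'])
print('-z 1mm in tool cm',(R.inv().apply([0,0,-.1])).round(3),'+f',(R.inv().apply(f*.1)).round(3))
E
python3 st.py
```

```text
ring hook xyz mm [-28.    0.7 247.4] tau 0.602 side 0.005 yawerr -0.006
bar x,z -17.2 263.1 F hook xyz [ 0.1  0.6 -1.8] M [0.04 0.87] t 16.75 [-0.007  0.052  0.01   0.014  0.049 -0.04  -0.069] 0.016785618882914067
-z 1mm in tool cm [-0.062 -0.     0.078] +f [0.078 0.001 0.062]
```

play_rows([
  {"travel": [-0.06, 0, 0.08], "angular": [0, 0, 0]},
  {"travel": [-0.06, 0, 0.08], "angular": [0, 0, 0]},
  {"travel": [-0.06, 0, 0.08], "angular": [0, 0, 0]},
  {"travel": [-0.06, 0, 0.08], "angular": [0, 0, 0]},
  {"travel": [-0.06, 0, 0.08], "angular": [0, 0, 0]},
])

```text
time_s: 17.17
tcp_pos: [0.514, -0.1491, 0.1255]
orientation: [0.751, -0.572, 0.262, 0.201]
wrist_force: [-0.2, -0.5, -1.8]
gripper_width: 0.0168
```

```bash
python3 st.py
```

```text
ring hook xyz mm [-27.9   0.7 241.3] tau 0.602 side 0.006 yawerr -0.005
bar x,z -17.2 256.9 F hook xyz [ 0.5 -0.3 -1.8] M [-0.    0.89] t 17.1667 [-0.002  0.028  0.005  0.006  0.025 -0.018 -0.035] 0.01683363307071606
-z 1mm in tool cm [-0.062 -0.     0.078] +f [0.078 0.001 0.062]
```

play_rows([
  {"travel": [-0.06, 0, 0.08], "angular": [0, 0, 0]},
  {"travel": [-0.06, 0, 0.08], "angular": [0, 0, 0]},
  {"travel": [-0.06, 0, 0.08], "angular": [0, 0, 0]},
  {"travel": [-0.03, 0, 0.04], "angular": [0, 0, 0]},
  {"travel": [0, 0, 0], "angular": [0, 0, 0]},
])

```text
time_s: 17.58
tcp_pos: [0.5145, -0.1499, 0.1226]
orientation: [0.751, -0.572, 0.263, 0.201]
wrist_force: [0.1, 0.7, 0.4]
gripper_width: 0.0164
```

```bash
python3 st.py
```

```text
ring hook xyz mm [-27.2   0.8 238.5] tau 0.599 side 0.005 yawerr -0.005
bar x,z -16.5 254.2 F hook xyz [-0.7  0.3  0.4] M [-0.03  0.45] t 17.5833 [-0.001 -0.004  0.002 -0.001 -0.     0.003 -0.001] 0.016391214273273603
-z 1mm in tool cm [-0.062 -0.     0.078] +f [0.078 0.001 0.062]
```

Run:
```python
from ik import *
go(*target(-.0245,0,.2319,.3),10)
```

```text
0.47 cm/row 0.03 rad/row
[{"travel": [0.17, 0.0, 0.43], "angular": [-0.0005, 0.0299, 0.0006]}, {"travel": [0.16, 0.0, 0.44], "angular": [-0.0005, 0.0299, 0.0006]}, {"travel": [0.14, 0.0, 0.44], "angular": [-0.0005, 0.0299, 0.0006]}, {"travel": [0.13, 0.0, 0.45], "angular": [-0.0005, 0.0299, 0.0006]}, {"travel": [0.12, 0.0, 0.45], "angular": [-0.0005, 0.0299, 0.0006]}]
[{"travel": [0.1, 0.0, 0.45], "angular": [-0.0005, 0.0299, 0.0006]}, {"travel": [0.09, 0.0, 0.46], "angular": [-0.0005, 0.0299, 0.0006]}, {"travel": [0.07, 0.0, 0.46], "angular": [-0.0005, 0.0299, 0.0006]}, {"travel": [0.06, 0.0, 0.46], "angular": [-0.0005, 0.0299, 0.0006]}, {"travel": [0.05, 0.0, 0.46], "angular": [-0.0005, 0.0299, 0.0006]}]
```

play_rows([
  {"travel": [0.17, 0, 0.43], "angular": [0, 0.03, 0]},
  {"travel": [0.16, 0, 0.43], "angular": [0, 0.03, 0]},
  {"travel": [0.14, 0, 0.43], "angular": [0, 0.03, 0]},
  {"travel": [0.13, 0, 0.43], "angular": [0, 0.03, 0]},
  {"travel": [0.05, 0, 0.2], "angular": [0, 0.015, 0]},
])

```text
time_s: 18.0
tcp_pos: [0.5204, -0.1663, 0.113]
orientation: [0.73, -0.557, 0.315, 0.239]
wrist_force: [-0.8, 0.5, 0.0]
gripper_width: 0.0168
```

```bash
python3 st.py
python3 - <<'E'
from ik import *
go(*target(-.0245,0,.2319,.3),5)
E
```

```text
ring hook xyz mm [-26.5   1.6 238. ] tau 0.462 side 0.0 yawerr -0.008
bar x,z -18.1 255.0 F hook xyz [-0.7 -0.6  0. ] M [0.   0.72] t 18.0 [-0.086  0.107  0.051  0.021  0.173  0.089 -0.232] 0.016825318479164818
-z 1mm in tool cm [-0.073  0.     0.069] +f [0.069 0.001 0.073]
0.54 cm/row 0.032 rad/row
[{"travel": [0.12, 0.04, 0.52], "angular": [-0.0017, 0.0323, 0.0004]}, {"travel": [0.1, 0.03, 0.52], "angular": [-0.0017, 0.0323, 0.0004]}, {"travel": [0.08, 0.03, 0.53], "angular": [-0.0017, 0.0323, 0.0004]}, {"travel": [0.07, 0.03, 0.53], "angular": [-0.0017, 0.0323, 0.0004]}, {"travel": [0.05, 0.03, 0.53], "angular": [-0.0017, 0.0323, 0.0004]}]
```

play_rows([
  {"travel": [0.11, 0.03, 0.45], "angular": [-0.001, 0.03, 0]},
  {"travel": [0.1, 0.03, 0.45], "angular": [-0.001, 0.03, 0]},
  {"travel": [0.08, 0.03, 0.45], "angular": [-0.001, 0.03, 0]},
  {"travel": [0.06, 0.03, 0.45], "angular": [-0.001, 0.03, 0]},
  {"travel": [0.02, 0, 0.2], "angular": [0, 0.015, 0]},
])

```text
time_s: 18.42
tcp_pos: [0.5254, -0.1842, 0.1036]
orientation: [0.705, -0.54, 0.366, 0.278]
wrist_force: [-0.6, 0.3, 0.9]
gripper_width: 0.0167
```

```bash
python3 st.py
python3 - <<'E'
from ik import *
go(*target(-.023,0,.228,.25),5)
E
```

```text
ring hook xyz mm [-26.2   1.5 235.4] tau 0.32 side -0.002 yawerr -0.006
bar x,z -20.2 253.5 F hook xyz [-0.4 -0.5  0.9] M [-0.05  0.61] t 18.4167 [-0.066  0.127  0.053  0.003  0.13   0.112 -0.199] 0.016737052152264755
-z 1mm in tool cm [-0.082  0.     0.058] +f [0.058 0.001 0.082]
0.32 cm/row 0.014 rad/row
[{"travel": [-0.02, 0.04, 0.32], "angular": [-0.0012, 0.014, -0.0]}, {"travel": [-0.02, 0.04, 0.32], "angular": [-0.0012, 0.014, -0.0]}, {"travel": [-0.02, 0.04, 0.32], "angular": [-0.0012, 0.014, -0.0]}, {"travel": [-0.03, 0.04, 0.32], "angular": [-0.0012, 0.014, -0.0]}, {"travel": [-0.03, 0.04, 0.32], "angular": [-0.0012, 0.014, -0.0]}]
```

play_rows([
  {"travel": [-0.02, 0.04, 0.3], "angular": [-0.001, 0.014, 0]},
  {"travel": [-0.02, 0.04, 0.3], "angular": [-0.001, 0.014, 0]},
  {"travel": [-0.03, 0.04, 0.3], "angular": [-0.001, 0.014, 0]},
  {"travel": [-0.03, 0.03, 0.3], "angular": [-0.001, 0.014, 0]},
  {"travel": [-0.05, 0, 0.1], "angular": [0, 0, 0]},
])

```text
time_s: 18.83
tcp_pos: [0.5282, -0.1957, 0.0962]
orientation: [0.693, -0.532, 0.387, 0.296]
wrist_force: [0.5, 0.0, 2.6]
gripper_width: 0.0167
```

```bash
python3 st.py
```

```text
ring hook xyz mm [-22.9   1.2 230.2] tau 0.256 side -0.002 yawerr -0.002
bar x,z -18.1 248.6 F hook xyz [0.1 0.5 2.6] M [-0.04  0.07] t 18.8333 [ 0.012  0.02   0.013 -0.006  0.021 -0.015 -0.016] 0.01665873367837515
-z 1mm in tool cm [-0.085  0.     0.052] +f [0.052 0.    0.085]
```

play_rows([
  {"travel": [-0.1, 0, 0.06], "angular": [0, 0, 0]},
  {"travel": [-0.1, 0, 0.06], "angular": [0, 0, 0]},
  {"travel": [-0.1, 0, 0.06], "angular": [0, 0, 0]},
  {"travel": [-0.1, 0, 0.06], "angular": [0, 0, 0]},
  {"travel": [-0.05, 0, 0.03], "angular": [0, 0, 0]},
])

```text
time_s: 19.25
tcp_pos: [0.5285, -0.1963, 0.0917]
orientation: [0.692, -0.532, 0.388, 0.296]
wrist_force: [-0.5, 1.7, 2.6]
gripper_width: 0.0166
```

```bash
python3 st.py
```

```text
ring hook xyz mm [-22.6   1.2 225.8] tau 0.253 side -0.004 yawerr -0.001
bar x,z -17.8 244.2 F hook xyz [-1.8 -0.   2.6] M [0.01 0.01] t 19.25 [-0.003  0.013 -0.004 -0.     0.006 -0.004 -0.019] 0.016552293759862852
-z 1mm in tool cm [-0.085  0.     0.052] +f [0.052 0.    0.085]
```

play_rows([
  {"travel": [-0.11, 0, 0.05], "angular": [0, 0, 0]},
  {"travel": [-0.11, 0, 0.05], "angular": [0, 0, 0]},
  {"travel": [-0.11, 0, 0.05], "angular": [0, 0, 0]},
  {"travel": [-0.1, 0, 0.05], "angular": [0, 0, 0]},
  {"travel": [-0.05, 0, 0.03], "angular": [0, 0, 0]},
])

```text
time_s: 19.67
tcp_pos: [0.5278, -0.1934, 0.0835]
orientation: [0.694, -0.532, 0.386, 0.294]
wrist_force: [-0.6, -0.2, 1.5]
gripper_width: 0.0169
```

```bash
python3 st.py
```

```text
ring hook xyz mm [-24.6   1.4 217.4] tau 0.261 side -0.003 yawerr -0.003
bar x,z -19.7 235.7 F hook xyz [ 0.1 -0.6  1.5] M [0.02 0.73] t 19.6667 [ 0.006  0.019 -0.003  0.001  0.011 -0.01  -0.012] 0.016900126240383027
-z 1mm in tool cm [-0.085  0.     0.053] +f [0.053 0.    0.085]
```

play_rows([
  {"travel": [0.1, 0, -0.06], "angular": [0, 0, 0]},
  {"travel": [0.1, 0, -0.06], "angular": [0, 0, 0]},
  {"travel": [0.1, 0, -0.06], "angular": [0, 0, 0]},
  {"travel": [0.05, 0, -0.03], "angular": [0, 0, 0]},
  {"travel": [0, 0, 0], "angular": [0, 0, 0]},
])

```text
time_s: 20.08
tcp_pos: [0.5269, -0.1935, 0.0863]
orientation: [0.694, -0.533, 0.384, 0.294]
wrist_force: [0.4, -0.3, -1.7]
gripper_width: 0.0167
```

```bash
python3 st.py
```

```text
ring hook xyz mm [-24.3   0.7 220.1] tau 0.264 side -0.001 yawerr -0.002
bar x,z -19.4 238.4 F hook xyz [ 0.4  0.3 -1.7] M [-0.01  1.18] t 20.0833 [ 0.001 -0.003 -0.     0.     0.    -0.003  0.002] 0.016667530005479752
-z 1mm in tool cm [-0.085  0.     0.053] +f [0.053 0.    0.085]
```

Run:
```python
from ik import *
go(*target(-.0188,0,.2168,.02),10)
```

```text
0.4 cm/row 0.024 rad/row
[{"travel": [0.15, 0.01, 0.36], "angular": [-0.0003, 0.0244, -0.0001]}, {"travel": [0.14, 0.01, 0.37], "angular": [-0.0003, 0.0244, -0.0001]}, {"travel": [0.13, 0.01, 0.37], "angular": [-0.0003, 0.0244, -0.0001]}, {"travel": [0.12, 0.01, 0.37], "angular": [-0.0003, 0.0244, -0.0001]}, {"travel": [0.11, 0.01, 0.38], "angular": [-0.0003, 0.0244, -0.0001]}]
[{"travel": [0.1, 0.01, 0.38], "angular": [-0.0003, 0.0244, -0.0001]}, {"travel": [0.09, 0.01, 0.38], "angular": [-0.0003, 0.0244, -0.0001]}, {"travel": [0.08, 0.01, 0.38], "angular": [-0.0003, 0.0244, -0.0001]}, {"travel": [0.07, 0.01, 0.39], "angular": [-0.0003, 0.0244, -0.0001]}, {"travel": [0.06, 0.01, 0.39], "angular": [-0.0003, 0.0244, -0.0001]}]
```

play_rows([
  {"travel": [0.15, 0, 0.36], "angular": [0, 0.024, 0]},
  {"travel": [0.14, 0, 0.36], "angular": [0, 0.024, 0]},
  {"travel": [0.13, 0, 0.36], "angular": [0, 0.024, 0]},
  {"travel": [0.12, 0, 0.36], "angular": [0, 0.024, 0]},
  {"travel": [0.05, 0, 0.2], "angular": [0, 0.012, 0]},
])

```text
time_s: 20.5
tcp_pos: [0.5324, -0.2113, 0.0836]
orientation: [0.67, -0.515, 0.425, 0.324]
wrist_force: [-0.3, -0.5, -2.0]
gripper_width: 0.0166
```

```bash
python3 st.py
python3 - <<'E'
from ik import *
go(*target(-.0188,0,.2168,.02),5)
E
```

```text
ring hook xyz mm [-21.6   1.1 220.2] tau 0.146 side -0.004 yawerr -0.003
bar x,z -18.9 239.0 F hook xyz [ 0.4 -0.4 -2. ] M [0.02 1.32] t 20.5 [-0.034  0.131  0.046 -0.012  0.08   0.099 -0.129] 0.016587344356014704
-z 1mm in tool cm [-0.09   0.     0.043] +f [0.043 0.    0.09 ]
0.42 cm/row 0.025 rad/row
[{"travel": [0.09, 0.03, 0.4], "angular": [-0.0008, 0.0252, -0.0006]}, {"travel": [0.08, 0.03, 0.4], "angular": [-0.0008, 0.0252, -0.0006]}, {"travel": [0.07, 0.03, 0.4], "angular": [-0.0008, 0.0252, -0.0006]}, {"travel": [0.06, 0.03, 0.41], "angular": [-0.0008, 0.0252, -0.0006]}, {"travel": [0.05, 0.03, 0.41], "angular": [-0.0008, 0.0252, -0.0006]}]
```

play_rows([
  {"travel": [0.07, 0.03, 0.38], "angular": [-0.001, 0.025, 0]},
  {"travel": [0.06, 0.03, 0.38], "angular": [-0.001, 0.025, 0]},
  {"travel": [0.05, 0.03, 0.38], "angular": [-0.001, 0.025, 0]},
  {"travel": [0.04, 0.03, 0.38], "angular": [-0.001, 0.025, 0]},
  {"travel": [0, 0, 0.1], "angular": [0, 0.005, 0]},
])

```text
time_s: 20.92
tcp_pos: [0.536, -0.2289, 0.0791]
orientation: [0.643, -0.494, 0.464, 0.356]
wrist_force: [-0.9, -0.4, 3.2]
gripper_width: 0.0168
```

```bash
python3 st.py
```

```text
ring hook xyz mm [-20.3   0.4 216.5] tau 0.025 side -0.001 yawerr 0.0
bar x,z -19.8 235.5 F hook xyz [ 0.1 -1.   3.2] M [-0.02  0.3 ] t 20.9167 [-0.011  0.056  0.03  -0.012  0.026  0.042 -0.046] 0.016811678436177476
-z 1mm in tool cm [-0.095 -0.     0.032] +f [0.032 0.    0.095]
```

play_rows([
  {"travel": [0.05, 0, -0.02], "angular": [0, 0, 0]},
  {"travel": [0, 0, 0], "angular": [0, 0, 0]},
  {"travel": [0, 0, 0], "angular": [0, 0, 0]},
  {"travel": [0, 0, 0], "angular": [0, 0, 0]},
  {"travel": [0, 0, 0], "angular": [0, 0, 0]},
], newtons=20)

```text
time_s: 21.33
tcp_pos: [0.536, -0.2291, 0.0794]
orientation: [0.643, -0.494, 0.464, 0.357]
wrist_force: [-0.2, 0.5, -0.1]
gripper_width: 0.0164
```

play_rows([
  {"travel": [0, 0, 0], "angular": [0, 0, 0]},
  {"travel": [0, 0, 0], "angular": [0, 0, 0]},
  {"travel": [0, 0, 0], "angular": [0, 0, 0]},
  {"travel": [0, 0, 0], "angular": [0, 0, 0]},
  {"travel": [0, 0, 0], "angular": [0, 0, 0]},
], jaw=0.6)

```text
time_s: 21.75
tcp_pos: [0.5362, -0.2291, 0.0802]
orientation: [0.643, -0.495, 0.464, 0.356]
wrist_force: [0.3, 0.2, -0.8]
gripper_width: 0.0512
```

play_rows([
  {"travel": [0, 0, 0], "angular": [0, 0, 0]},
  {"travel": [0, 0, 0], "angular": [0, 0, 0]},
  {"travel": [0, 0, 0], "angular": [0, 0, 0]},
  {"travel": [0, 0, 0], "angular": [0, 0, 0]},
  {"travel": [0, 0, 0], "angular": [0, 0, 0]},
])

```text
time_s: 22.17
tcp_pos: [0.5362, -0.2291, 0.0803]
orientation: [0.643, -0.495, 0.464, 0.356]
wrist_force: [-1.0, 0.0, 0.8]
gripper_width: 0.051
```

```bash
python3 st.py; python3 look.py l4
```

```text
ring hook xyz mm [-20.    0.3 217.8] tau 0.025 side -0.003 yawerr 0.001
bar x,z -19.5 236.7 F hook xyz [-0.3 -1.   0.8] M [0.01 1.  ] t 22.1667 [ 0.001 -0.    -0.     0.001 -0.     0.001  0.   ] 0.05095265844976211
-z 1mm in tool cm [-0.095  0.     0.032] +f [ 0.032 -0.     0.095]
ring hook xyz mm [-20.    0.3 217.8] tau 0.025 side -0.003 yawerr 0.001
pred ring px top [473.43220311 261.20827981] side [299.41009358 307.69499639]
```

View pics/l4.png

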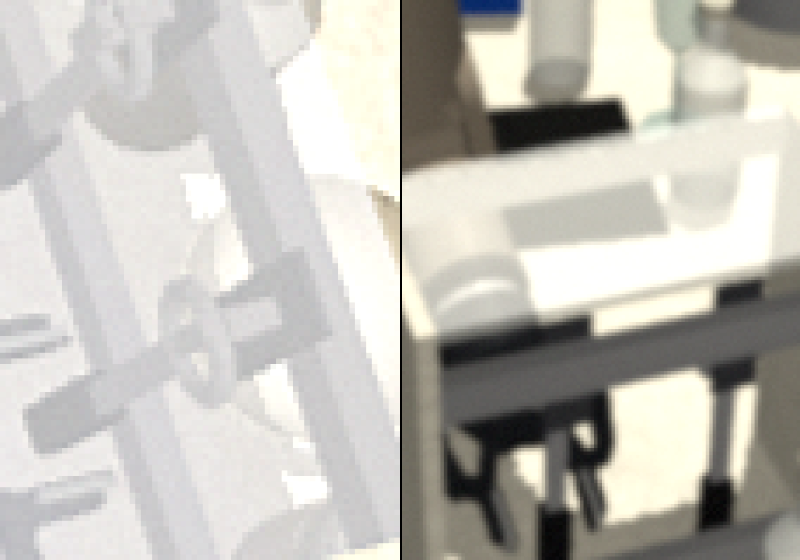

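play_rows([
  {"travel": [-0.3, 0, -0.9], "angular": [0, 0, 0]},
  {"travel": [-0.5, 0, -1.4], "angular": [0, 0, 0]},
  {"travel": [-0.6, 0, -1.9], "angular": [0, 0, 0]},
  {"travel": [-0.6, 0, -1.9], "angular": [0, 0, 0]},
  {"travel": [-0.6, 0, -1.9], "angular": [0, 0, 0]},
])

```text
time_s: 22.68
tcp_pos: [0.5117, -0.1481, 0.082]
orientation: [0.64, -0.497, 0.463, 0.359]
wrist_force: [0.3, -0.7, 0.4]
gripper_width: 0.051
```

play_rows([
  {"travel": [-0.6, 0, -1.9], "angular": [0, 0, 0]},
  {"travel": [-0.6, 0, -1.9], "angular": [0, 0, 0]},
  {"travel": [-0.6, 0, -1.9], "angular": [0, 0, 0]},
  {"travel": [-0.4, 0, -1.2], "angular": [0, 0, 0]},
  {"travel": [0, 0, 0], "angular": [0, 0, 0]},
])

```text
time_s: 23.1
tcp_pos: [0.4916, -0.0663, 0.0812]
orientation: [0.643, -0.495, 0.463, 0.356]
wrist_force: [0.1, 0.5, -0.7]
gripper_width: 0.0512
```

play_rows([
  {"travel": [0, 0, 0], "angular": [0, 0, 0]},
  {"travel": [0, 0, 0], "angular": [0, 0, 0]},
  {"travel": [0, 0, 0], "angular": [0, 0, 0]},
  {"travel": [0, 0, 0], "angular": [0, 0, 0]},
  {"travel": [0, 0, 0], "angular": [0, 0, 0]},
])

```text
time_s: 23.52
tcp_pos: [0.4912, -0.0683, 0.0818]
orientation: [0.643, -0.495, 0.463, 0.358]
wrist_force: [-0.2, 0.3, -0.7]
gripper_width: 0.0512
```

play_rows([
  {"travel": [0, 0, 0], "angular": [0, 0, 0]},
  {"travel": [0, 0, 0], "angular": [0, 0, 0]},
  {"travel": [0, 0, 0], "angular": [0, 0, 0]},
  {"travel": [0, 0, 0], "angular": [0, 0, 0]},
  {"travel": [0, 0, 0], "angular": [0, 0, 0]},
])

```text
time_s: 23.93
tcp_pos: [0.4908, -0.0709, 0.0823]
orientation: [0.641, -0.496, 0.463, 0.359]
wrist_force: [0.2, 0.2, 0.5]
gripper_width: 0.0511
```

```bash
python3 st.py; python3 look.py l5; cp pics/l5_t.png /tmp/a.png; cp pics/l5_s.png /tmp/b.png; python3 look.py l6; python3 -c "
import cv2,numpy as np
for n in 'ts':
    a,b=[cv2.GaussianBlur(cv2.imread(f'pics/l{k}_{n}.png'),(3,3),0).astype(int) for k in (5,6)]
    d=np.abs(a-b).max(2);print(n,d[190:400,240:520].max() if n=='s' else d[140:340,380:540].max())"
```

```text
ring hook xyz mm [-184.9   -2.6  219.7] tau 0.023 side 0.0 yawerr 0.007
bar x,z -184.5 238.7 F hook xyz [-0.1  0.2  0.5] M [0.05 1.04] t 23.9333 [ 0.003  0.     0.001  0.002  0.    -0.001 -0.001] 0.05111217147685827
-z 1mm in tool cm [-0.095 -0.     0.031] +f [ 0.031 -0.001  0.095]
ring hook xyz mm [-184.9   -2.6  219.7] tau 0.023 side 0.0 yawerr 0.007
pred ring px top [390.55564371 284.00227916] side [276.13145448 262.01146337]
ring hook xyz mm [-185.    -2.5  219.7] tau 0.023 side 0.0 yawerr 0.007
pred ring px top [390.49726862 283.98850957] side [276.14184265 261.98712753]
t 10
s 11
```

View pics/l6.png

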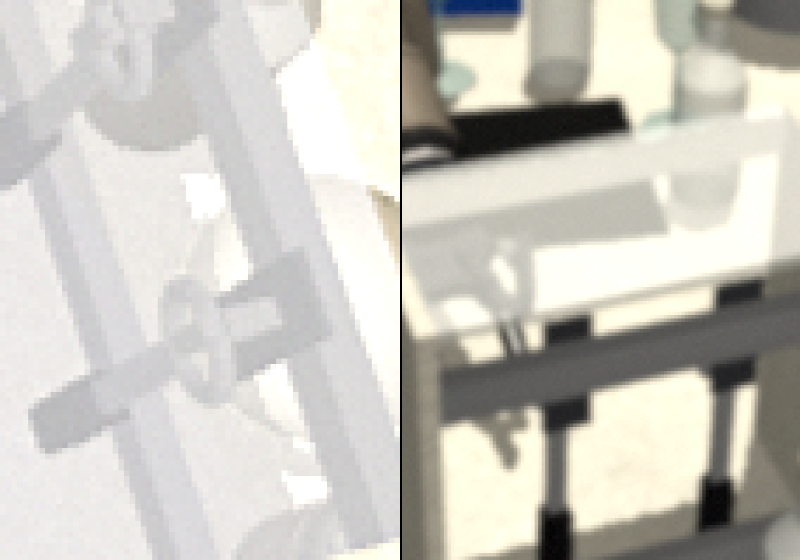

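```bash
python3 -c "
from workcell import ctrl
print(ctrl.job_done(), ctrl.get_obs()['time_s'])"
```

```text
the job is handed in; nothing more can be done
the job is handed in; nothing more can be done
```

The opener now hangs by its ring on the empty snap hook, and I handed the job in at about 24 s. No verdict was reported back.

- **Pick-up:** I gripped it by the black grip. My first turn towards the cabinet ran into the last joint's limit, so I unwound the wrist the long way round, high above the table, before going in.
- **Insertion:** I went in low, under the lip, at about 0.22 rad. Inside I tilted the opener to 0.6 rad and passed the ring bar over the upturned tip.
- **Feeling for the hook:** The bar met the catch with its underside at about 250 mm, so the hook arm is about 10 mm below the top of its track.
- **Pressing:** The force read at most about 5 N in my checks between moves. The bar then dropped past the catch onto the arm.
- **Latch check:** A 3 mm lift showed no catch force, only the opener's weight, at a height where the catch had been pushing back earlier. That is what I took as the catch having snapped shut; its angle cannot be read directly.
- **Final position, before release:** By arm pose and calibration, the ring centre was about 20 mm in front of the rail face, 22 mm below the hook origin and within 2 mm sideways.
- **Last pictures:** The opener hangs upright like its twin. Two frame pairs taken about 0.1 s apart differed only by noise, and the gripper was out of the cabinet with no contact force.

I saw no bystander move in the cropped views, but I did not measure their positions again. None of the checks failed or disagreed, apart from an early side-view estimate of the cabinet that was about 10 mm off. Later checks of the ring and hook in the top view matched the position I used.

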